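# Gather the offset clips in the tote's cut corner over the drawer

### The job

Lift the small parts tote by its handle bar up and off the two hooks, carry it over to the half-open drawer and tilt it, cut-off corner lowest, until all four clips have slid together into that corner, with none spilled. Finish still holding the tote in the gripper, steady and tilted by roughly 30 degrees, its cut-off corner above the middle of the open part of the drawer and clear of it by a few centimetres, ready to be tipped out. Leave the drawer and everything else on the bench where it is.

Things in the scene. Friction and masses are not known exactly. Their poses are not given: they have to be found in the camera images.
- tote_bar (a point): Centre of the tote's handle bar, halfway up it; axes as the tote. The bar is a square-edged wooden stick along y, 16 mm wide (x), 20 mm high, 210 mm long. Its middle 138 mm, between the two uprights, is free to be gripped from above; its ends stick out 30 mm past the uprights and rest on the hooks.
- tote_corner (a point): Floor of the tote just inside its cut-off corner: the front right corner (tote -x, -y) is cut by a 51 mm wide diagonal wall, 36 mm high; the other three corners are square. This point is on the inner floor by the middle of the diagonal wall: 38 mm to the front, 53 mm to the right and 104 mm below the bar centre. Same axes as the tote.
- tote: Small open pine parts tote hanging level: 120 mm (x) by 150 mm (y) outside, walls 6 mm thick, 45 mm high, floor 6 mm with smooth grey lining, about 0.3 kg. Origin at the centre of its underside (50 mm above the bench while hung), 110 mm below the bar centre; x to its back, y to its left, z up. Two uprights at y = +-72 mm, 34 mm wide, carry the handle bar.
- stand: Fixed wooden hanging stand: base 220 x 250 x 18 mm, two square posts 168 mm high at its back, two steel wire hooks (8 mm thick, 184 mm apart) reaching forward from them that carry the ends of the tote's bar. Origin on the bench 120 mm behind the middle between the hooks; x to its back, y left; front faces the robot. The tote's back wall hangs 32 mm in front of the posts.
- stand_hooks (a point): Point midway between the two hooks, where the underside of the bar rests, 150 mm above the bench. Hook tips rise 16 mm above this level in front of the bar and the hook's shank 14 mm behind it: the bar lifts straight up and out, nothing is above it.
- cab: Fixed low pine drawer unit on the bench, 220 mm deep (x), 260 mm wide (y), 75 mm high; origin at the centre of its underside, front (-x) towards the robot. Its one shallow drawer stands about half open.
- cab_drawer0 (a joint): How far the drawer is pulled out to the front (m), 0 shut, 0.15 fully out; starts 0.085 to 0.115; moves stiffly.
- drawer_open (a point): Middle of the open part of the drawer at the height of its rim (about 53 mm above the bench); axes as the drawer unit. The open part is at least 64 mm long (x) and 218 mm wide (y). The drawer's wooden knob is 55 to 90 mm in front of this point.
- clip0_mid (a point): Middle of one of the four loose steel offset clips in the tote: a Z-bent strip 25 x 14 x 9 mm, 12 g, lying on the tote's floor at the start towards its back and left. Clips start to slide when the floor is tilted by 7 to 11 degrees; tilted straight to the corner they need 20 degrees or more to slip along the walls too.
- clip0: The same clip; origin at the centre of its underside.
- clip1_mid (a point): Middle of one of the four loose steel offset clips in the tote: a Z-bent strip 25 x 14 x 9 mm, 12 g, lying on the tote's floor at the start towards its back and left. Clips start to slide when the floor is tilted by 7 to 11 degrees; tilted straight to the corner they need 20 degrees or more to slip along the walls too.
- clip1: The same clip; origin at the centre of its underside.
- clip2_mid (a point): Middle of one of the four loose steel offset clips in the tote: a Z-bent strip 25 x 14 x 9 mm, 12 g, lying on the tote's floor at the start towards its back and left. Clips start to slide when the floor is tilted by 7 to 11 degrees; tilted straight to the corner they need 20 degrees or more to slip along the walls too.
- clip2: The same clip; origin at the centre of its underside.
- clip3_mid (a point): Middle of one of the four loose steel offset clips in the tote: a Z-bent strip 25 x 14 x 9 mm, 12 g, lying on the tote's floor at the start towards its back and left. Clips start to slide when the floor is tilted by 7 to 11 degrees; tilted straight to the corner they need 20 degrees or more to slip along the walls too.
- clip3: The same clip; origin at the centre of its underside.
- moulding: Bystander: gilt-edged wooden moulding offcut 190 x 45 x 30 mm, on the left of the bench; origin on its underside. To be left alone.
- protector: Bystander: blue plastic three-sided corner protector 55 x 55 x 26 mm, on top of the drawer unit; origin on its underside. To be left alone.
- clamp: Bystander: nickel-plated spring clamp about 125 x 45 x 18 mm, lying mid-bench; origin on its underside. To be left alone.
- sanding_stick: Bystander: cherry sanding stick 180 x 18 x 9 mm, lying mid-bench; origin on its underside. To be left alone.
- glue: Bystander: glue bottle 52 mm across, 130 mm tall, at mid-bench further back; origin on its underside. To be left alone.
- square: Bystander: try square 180 x 110 x 14 mm, lying on the right of the bench; origin on its underside. To be left alone.
There are look-alikes about, which are no part of the job. Leave any green look-alike of the tote alone.

How it is judged:
By the outcome, as a careful person would: the job done as asked, in the order asked, and still so for the second after the job is handed in, while the arm keeps its last pose, push and grip.
It also fails if it takes over 48 s, if anything falls off the work surface, if the arm or the gripper's body presses on something with over 40 N, if the wrist force passes 120 N, or if a joint passes its speed limit or range.

### The arm

A 6-joint arm with a two-finger parallel gripper is mounted at the origin on the work surface. World frame = base frame: x ahead of the robot, y to its left, z up, the work surface at z = 0. Lengths are in m, angles in rad, forces in N, time in s.
With the tool pointing down it reaches from about 0.35 to 1 m from the base axis. Payload 7.1 kg.
Tool frame: the origin (TCP) lies on the centre line of the jaws, within the pads' length; the fingertips stand 8 mm ahead of it and the grasp point (between the pads) lies 11 mm behind it; z points along the fingers, y is the direction in which the jaws open and shut (so a half turn about z gives the same grasp; the last joint's range is limited). The gripper opens to 85 mm and grips with 20 to 120 N. Pads are 22 mm wide; open, the fingers measure 114 mm over their backs; the gripper's body (76 mm by 85 mm) begins 54 mm behind the grasp point. The pads swing forward as they close: fully open they stand 13 mm farther back than shut.
Start: joints at [-0.019, 0.423, 1.63, -0, 1.089, -0.019], TCP at [0.625, 0, 0.239] pointing down, gripper open.
Joint ranges: [-3, 3], [-0.9, 2.11], [0.09, 2.58], [-1.31, 4.45], [0.11, 2.69], [-2.54, 2.54]. Speed limits (rad/s): [2.39, 2.39, 3.01, 3.14, 3.14, 3.14].

### API

Orientations are given as a unit quaternion [w, x, y, z].
In Python, from workcell import * gives the robot as it stands. The module is installed in compiled form; this text tells all that it offers.
- The arm moves only by the tool apply_moves, never from a script. Its argument "plan" is one flat list of numbers, 4 for each row, row after row: the shift along the tool's x, y, z in m, then the turn about the tool's z in units of 5 degrees (1.0 is 5 degrees). A call has 1 to 5 rows; each row is the pose to reach, as a shift and turn from the pose commanded when the call began, along the tool's axes at that moment; what a row does not reach only later rows make up. A row lasts 1/8 s, in which the tool goes at most 62.5 mm and 10.7 degrees, less where a joint would pass 70% of its speed; a pose out of reach is approached as far as the arm can. A call with a gripper value outside its range is refused whole. "gripper" is the finger opening in m, from 0 to 0.0854, set as the call begins (left out, the last holds). The fingers move at their own pace and stop on an object; the grip force is fixed at half the most. Time passes only in rows, so rows that repeat a pose let the fingers close. It gives the time, the measured TCP pose, the force and the opening at its end, in the units of the state.
- state(): the state, without advancing time (a new reading comes with each control period).
- get_image(name): name is "scene" or "side" or "wrist"; returns a dict with "frame" (420x560x3 uint8, red, green, blue), "depth" (420x560 float32, m along the optical axis (not along the pixel's ray), 0 where there is no reading), "fx", "fy", "cx", "cy" (pixels), "D" ([k1, k2, p1, p2, k3] as OpenCV has them; the pictures are not rectified), "rvec" (rotation vector, rad) and "tvec" (3), from world to camera coordinates, as OpenCV has them; the wrist camera has in their place "mount" (4x4, takes a point from camera to tool coordinates, whose origin is the TCP and whose axes are the flange's). Camera axes: x right, y down, z forward; pixel columns grow to the right and rows downward; lengths in m; the calibration is good to about 2 mm. A picture is of the moment at which its call begins: read the wrist's pose just before it.
- hand_in(): hands the job in, once; it reports no verdict.
The state is a dict: "time_s": time; "q": joint angles; "qd": joint speeds; "tau": joint torques, N m; "tcp_pos": TCP position; "tcp_rot": TCP orientation; "force": force on the tool from outside, world axes, zero at the start; "moment": the same for the moment, N m; "finger_gap": opening from 0.0 (shut) to 1.0 (fully open).
Only numpy, scipy, OpenCV 4.12 (cv2) and the standard library are available. Lean on these libraries where they do the work, as an engineer would, in place of code of your own. Each camera call takes 0.05 s, during which the arm holds its last target.

## Working session

There is one attempt and no reset: what is moved stays moved. The work goes in short steps, Python scripts to look and compute and a tool call to move; the robot and the scene stay as the last step left them, time stands still between calls to the robot, and variables do not carry over. Pictures are saved under pics/ and viewed, and the job is handed in when it is done.

Besides the shell and the picture viewer there is one more tool, called after ">>>" in YAML: its name, and indented under it one key for each argument. apply_moves: Moves the arm, as the interface text tells. Its arguments: {"type":"object","properties":{"plan":{"type":"array","items":{"type":"number"}},"gripper":{"type":"number"}},"required":["plan"]}

```bash
mkdir -p pics; cat > h.py <<'E'
from workcell import *
import numpy as np, cv2
from scipy.spatial.transform import Rotation as R
def cam(im,Twt=None):
    K=np.array([[im['fx'],0,im['cx']],[0,im['fy'],im['cy']],[0,0,1.]])
    if 'rvec' in im:
        Rm=cv2.Rodrigues(np.array(im['rvec'],float))[0]; t=np.array(im['tvec'],float).ravel()
        Rc=Rm.T; o=-Rm.T@t
    else:
        M=np.array(im['mount']); s=Twt; Rt=R.from_quat(np.roll(s['tcp_rot'],-1)).as_matrix()
        Rc=Rt@M[:3,:3]; o=Rt@M[:3,3]+np.array(s['tcp_pos'])
    return K,np.array(im['D'],float),Rc,o
def ray(c,uv):
    K,D,Rc,o=c
    p=cv2.undistortPoints(np.array(uv,float).reshape(-1,1,2),K,D).reshape(-1,2)
    return np.c_[p,np.ones(len(p))]@Rc.T
def onplane(c,uv,z):
    d=ray(c,uv); o=c[3]; return o+d*((z-o[2])/d[:,2])[:,None]
def deproj(c,im,uv):
    d=ray(c,uv); uv=np.array(uv).astype(int).reshape(-1,2)
    return c[3]+d*im['depth'][uv[:,1],uv[:,0]][:,None]
def proj(c,P):
    K,D,Rc,o=c
    return cv2.projectPoints(np.array(P,float).reshape(-1,1,3),cv2.Rodrigues(Rc.T)[0],-Rc.T@o,K,D)[0].reshape(-1,2)
def snap(n,tag):
    s=state(); im=get_image(n); cv2.imwrite(f'pics/{tag}.png',im['frame'][:,:,::-1])
    return s,im,cam(im,s)
def save(n,tag):
    s,im,c=snap(n,tag)
    import pickle; pickle.dump((s,im,c),open(f'pics/{tag}.pkl','wb')); return s,im,c
E
python3 - <<'E'
from h import *
for n in ['scene','side','wrist']:
    s,im,c=save(n,n+'0'); print(n,c[3],c[2][:,2])
print(s['time_s'],s['q'],s['tcp_rot'],s['tcp_pos'],s['finger_gap'])
E
```

```text
scene [1.53631987 0.0630341  1.46372876] [-0.59258843 -0.02451934 -0.80513214]
side [0.25764689 1.20415844 1.03632781] [ 0.19469654 -0.77509499 -0.60109984]
wrist [0.62493912 0.06990514 0.37347175] [-3.98943485e-04 -2.71929727e-01 -9.62317029e-01]
0.1 [-1.90151539e-02  4.23797587e-01  1.63063992e+00  1.43462513e-05
  1.08864215e+00 -1.90314875e-02] [-5.40045322e-04  7.07103166e-01  7.07110005e-01 -5.11061385e-04] [6.24486309e-01 2.97419691e-05 2.38592378e-01] 0.9999621388217053
```

View pics/scene0.png

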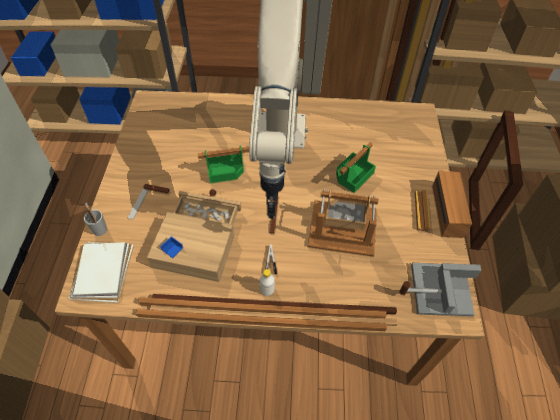

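View pics/side0.png

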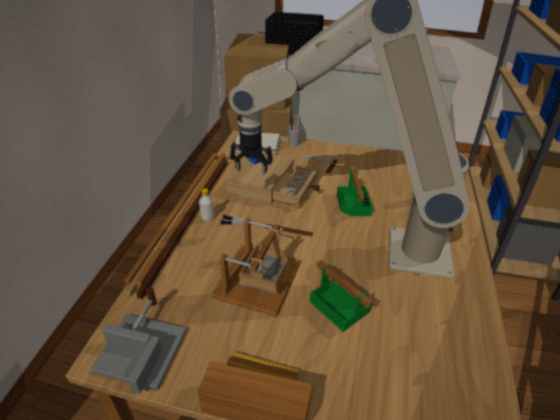

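View pics/wrist0.png

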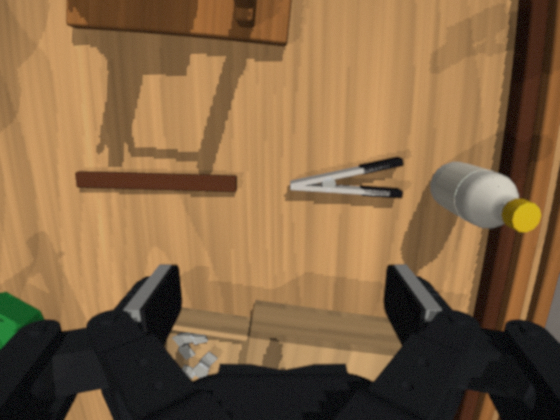

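```bash
python3 - <<'E'
from h import *
import pickle
s,im,c=pickle.load(open('pics/scene0.pkl','rb'))
f=im['frame'][:,:,::-1]
a=cv2.resize(f[175:265,295:395],None,fx=4,fy=4,interpolation=cv2.INTER_CUBIC)
b=cv2.resize(f[175:285,140:250],None,fx=3.27,fy=3.27,interpolation=cv2.INTER_CUBIC)
cv2.imwrite('pics/crop1.png',np.hstack([a,cv2.resize(b,(380,360))]))
s,im,c=pickle.load(open('pics/side0.pkl','rb'))
f=im['frame'][:,:,::-1]
a=cv2.resize(f[215:315,200:310],None,fx=3.6,fy=3.6,interpolation=cv2.INTER_CUBIC)
b=cv2.resize(f[145:225,220:330],None,fx=3.6,fy=3.6,interpolation=cv2.INTER_CUBIC)
b=np.vstack([b,np.zeros((360-288,396,3),np.uint8)])
cv2.imwrite('pics/crop2.png',np.hstack([a,b]))
E
```

```text
(no output)
```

View pics/crop1.png

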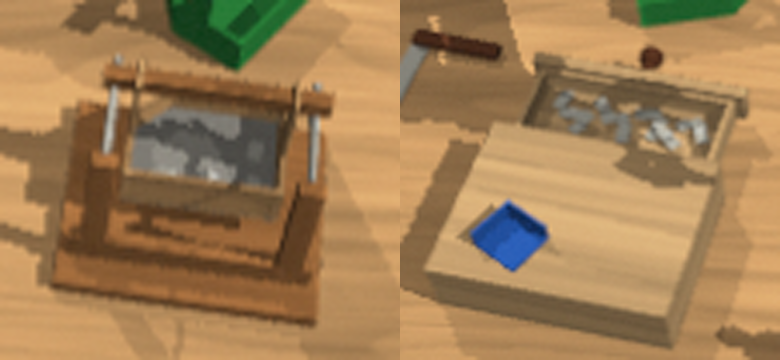

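View pics/crop2.png

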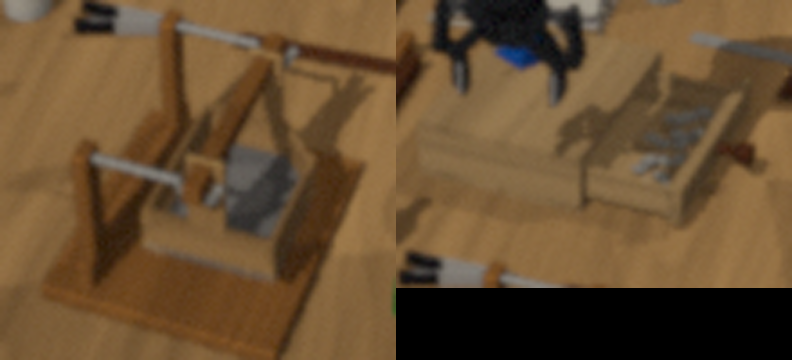

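```bash
python3 - <<'E'
from h import *
import pickle
s,im,c=pickle.load(open('pics/scene0.pkl','rb'))
vv,uu=np.mgrid[0:420,0:560]; uv=np.c_[uu.ravel(),vv.ravel()]
P=deproj(c,im,uv).reshape(420,560,3)
# bar: heights .155-.185 in roi
roi=np.zeros((420,560),bool); roi[180:215,315:385]=1
m=roi&(P[...,2]>.163)&(P[...,2]<.178)
q=P[m]; print(len(q),q.mean(0),q.min(0),q.max(0))
pc=c
rect=cv2.minAreaRect(q[:,:2].astype(np.float32)*1000); print('bar rect',rect)
# by tote depth
for n in ['scene','side']:
    s,im,c=pickle.load(open(f'pics/{n}0.pkl','rb'))
    P=deproj(c,im,uv).reshape(420,560,3); x,y,z=P[...,0],P[...,1],P[...,2]
    m=(z>.07)&(z<.081)&(abs(x-.75)<.25)&(y<-.1)&(y>-.5)
    q=P[m]; 
    print(n,'cabtop',len(q),cv2.minAreaRect(q[:,:2].astype(np.float32)*1000))
    m=(z>.045)&(z<.06)&(x<.75)&(x>.4)&(y<-.1)&(y>-.45)
    q=P[m]; print(n,'rim',len(q),cv2.minAreaRect(q[:,:2].astype(np.float32)*1000))
    m=(z>.145)&(z<.178)&(x<.75)&(x>.4)&(y<.36)&(y>.05)
    q=P[m]; print(n,'bar',len(q),cv2.minAreaRect(q[:,:2].astype(np.float32)*1000))
E
```

```text
306 [0.51198071 0.27229968 0.16900116] [0.47602346 0.15587125 0.16313016] [0.59331449 0.37907437 0.17749124]
bar rect ((543.3352661132812, 268.0230407714844), (214.13502502441406, 117.49068450927734), 84.55677795410156)
scene cabtop 2932 ((671.6348876953125, -296.5951843261719), (263.7147521972656, 208.02035522460938), 81.46794128417969)
scene rim 387 ((571.8136596679688, -278.29705810546875), (254.6487579345703, 320.8439636230469), 82.13030242919922)
scene bar 528 ((550.980224609375, 264.34002685546875), (205.8623046875, 129.67294311523438), 83.23796844482422)
side cabtop 1241 ((671.2604370117188, -291.2135925292969), (275.5910949707031, 210.90338134765625), 80.82059478759766)
side rim 360 ((567.834716796875, -272.87335205078125), (269.3524169921875, 323.49163818359375), 79.646728515625)
side bar 537 ((543.4478149414062, 264.6556396484375), (203.77655029296875, 129.0726318359375), 83.66941833496094)
```

>>> apply_moves:
  plan: [0,0.6,-0.1,0,0,0.6,-0.1,0,0,0.6,-0.1,0,0,0.6,-0.1,0,0,0.6,-0.1,0]

```text
time_s: 0.78
tcp_pos: [0.9346, 0.0, 0.2908]
tcp_rot: [0.0, 0.707, 0.707, 0.0]
force: [0.7, 0.0, 0.5]
finger_gap: 0.999
```

>>> apply_moves:
  plan: [0,0.3,0,0,0,0.3,0,0,0,0.3,0,0,0,0.3,0,0,0,0.3,0,0]

```text
time_s: 1.4
tcp_pos: [1.0327, -0.0, 0.2612]
tcp_rot: [0.018, 0.707, 0.707, 0.018]
force: [0.2, -0.3, 0.2]
finger_gap: 0.999
```

```bash
cat >> h.py <<'E'
def show():
    s=state(); Rt=R.from_quat(np.roll(s['tcp_rot'],-1)).as_matrix()
    print('t',round(s['time_s'],2),'q',np.round(s['q'],3),'pos',np.round(s['tcp_pos'],4),'gap',round(s['finger_gap']*85.4,1))
    print(np.round(Rt,3).tolist(),'F',np.round(s['force'],1),'M',np.round(s['moment'],2)); return s,Rt
E
python3 -c "
from h import *
show()"
```

```text
t 1.4 q [-1.200e-02  1.222e+00  8.900e-02  1.000e-03  1.779e+00 -1.200e-02] pos [ 1.0327 -0.      0.2612] gap 85.3
[[0.0, 0.999, 0.051], [1.0, -0.0, -0.0], [-0.0, 0.051, -0.999]] F [ 0.2 -0.3  0.2] M [-0.01 -0.   -0.  ]
```

>>> apply_moves:
  plan: [0,0.3,0,0,0,0.3,0,0,0,0.3,0,0]

```text
time_s: 1.78
tcp_pos: [1.0519, 0.0, 0.2384]
tcp_rot: [0.034, 0.706, 0.706, 0.034]
force: [0.5, 0.3, 0.1]
finger_gap: 0.999
```

```bash
python3 -c "
from h import *
show()"
```

```text
t 1.77 q [-1.200e-02  1.246e+00  8.800e-02  1.000e-03  1.709e+00 -1.100e-02] pos [1.0519 0.     0.2384] gap 85.3
[[-0.0, 0.995, 0.097], [1.0, 0.0, 0.0], [0.0, 0.097, -0.995]] F [0.5 0.3 0.1] M [ 0.04  0.07 -0.02]
```

>>> apply_moves:
  plan: [0,-0.1,0,0,0,-0.1,0,0,0,-0.1,0,0]

```text
time_s: 2.15
tcp_pos: [0.9498, 0.0, 0.2273]
tcp_rot: [0.034, 0.706, 0.706, 0.034]
force: [-0.5, -0.2, 0.1]
finger_gap: 1.0
```

```bash
python3 -c "
from h import *
show()"
```

```text
t 2.15 q [-1.30e-02  9.24e-01  7.63e-01  1.00e-03  1.36e+00 -1.30e-02] pos [0.9498 0.     0.2273] gap 85.4
[[0.0, 0.995, 0.095], [1.0, -0.0, 0.0], [0.0, 0.095, -0.995]] F [-0.5 -0.2  0.1] M [-0.04 -0.03  0.03]
```

```bash
cat > fk.py <<'E'
import numpy as np
from scipy.optimize import least_squares
D=[(.42380,1.63064,1.08864,.62449,.23859),(1.222,.089,1.779,1.0327,.2612),(1.246,.088,1.709,1.0519,.2384),(.924,.763,1.36,.9498,.2273)]
def f(p,q2,q3,q5):
    a,b,h,L,o=p; s=q2+q3; t=s+q5
    return o+a*np.sin(q2)+b*np.sin(s)+L*np.sin(t), h+a*np.cos(q2)+b*np.cos(s)+L*np.cos(t)
def res(p): return np.concatenate([np.subtract(f(p,*d[:3]),d[3:]) for d in D])
if __name__=='__main__':
    r=least_squares(res,[.4,.4,.3,.25,0]); print(r.x,r.fun*1000)
    for x0 in ([.6,.5,.2,.2,0],):
        r=least_squares(res,x0); print(r.x)
E
python3 fk.py
```

```text
[ 0.68363548  0.57393703 -0.05966084  0.05801777 -0.16575666] [-1.09325605e+00  2.33287387e-03  1.68254868e+00  2.27762192e+00
 -6.13265484e+00 -2.99835700e+00  5.54336353e+00  7.18405653e-01]
[ 0.68363547  0.57393703 -0.05966081  0.05801779 -0.16575665]
```

```bash
cat > fk2.py <<'E'
import numpy as np
from scipy.optimize import least_squares
from fk import D
def f(p,q2,q3,q5):
    a,b,h,L,be=p; s=q2+q3; t=s+q5
    return a*np.sin(q2)+b*np.sin(s+be)+L*np.sin(t), h+a*np.cos(q2)+b*np.cos(s+be)+L*np.cos(t)
def res(p): return np.concatenate([np.subtract(f(p,*d[:3]),d[3:]) for d in D])
r=least_squares(res,[.4,.4,.3,.25,0]); print(r.x,r.fun*1000)
for h in (.13,.155,.2,.3):
    r=least_squares(lambda p:res([p[0],p[1],h,p[2],p[3]]),[.4,.4,.25,0]); print(h,r.x,abs(r.fun*1000).max())
E
python3 fk2.py
```

```text
[0.5637284  0.49020837 0.31297798 0.29516344 0.15654321] [ 0.03079898  0.25814811 -0.09754592  0.19662583  0.03870539  0.04110407
  0.03199156 -0.49587801]
0.13 [0.5719282  0.49734067 0.10808046 0.17154707] 6.29000013612413
0.155 [0.57080787 0.49635967 0.13364132 0.16952259] 5.4262361744190635
0.2 [0.56879129 0.49459903 0.17965087 0.16585833] 3.871460834153573
0.3 [0.56430998 0.49071055 0.28189431 0.15762171] 0.5584367203560481
```

```bash
python3 - <<'E'
from h import *
import pickle
vv,uu=np.mgrid[0:420,0:560]; uv=np.c_[uu.ravel(),vv.ravel()]
for n in ['scene','side']:
    s,im,c=pickle.load(open(f'pics/{n}0.pkl','rb'))
    P=deproj(c,im,uv); ok=(im['depth'].ravel()>0)
    P=P[ok]
    print(n,len(P))
    for x0 in np.arange(-.8,.5,.2):
        row=[]
        for y0 in np.arange(-1.6,-.1,.1):
            m=(P[:,0]>x0)&(P[:,0]<x0+.2)&(P[:,1]>y0)&(P[:,1]<y0+.1)
            row.append(f'{P[m,2].max():.2f}' if m.sum()>3 else ' -- ')
        print(f'{x0:.1f}',' '.join(row))
E
```

```text
scene 234267
-0.8 0.30 0.30 0.19 0.29 0.29 0.28 0.29 0.29 0.29 0.29  --   --   --   --   -- 
-0.6 0.28 0.30 0.19 0.30 0.30 0.19 0.30 0.30 0.29 0.34  --   --   --   --   -- 
-0.4 -0.73 0.08 -0.72 -0.73 -0.73  --   --   --  0.01 0.01 0.01 0.01 0.01 0.02 0.01
-0.2  --  0.05 -0.72 -0.73 -0.73  --   --   --  0.01 0.01 0.01 0.02 0.01 0.01 0.02
-0.0  --  -0.15 -0.72 -0.72 -0.72  --   --   --  0.01 0.01 0.02 0.01 0.01 0.03 0.04
0.2  --  -0.32 -0.73 -0.73 -0.72  --   --   --  0.01 0.01 0.02 0.02 0.13 0.13 0.13
0.4  --  -0.49 -0.72 -0.73 -0.73  --   --   --  0.09 0.16 0.01 0.08 0.08 0.08 0.08
side 234239
-0.8 0.65 0.67 0.68 0.70 0.69 0.59 0.43 0.40 0.25 0.22 -0.73 -0.73 -0.73 -0.73 -0.73
-0.6 0.56 0.57 0.56 0.57 0.56 0.56 0.56 0.56 0.18 0.40  --   --   --   --   -- 
-0.4 0.19 0.19  --   --   --   --   --   --   --  0.00 0.01 0.01 0.01 0.01 0.01
-0.2 0.19 0.19  --   --   --   --   --   --   --   --   --   --   --  0.01 0.01
-0.0  --  0.11  --   --   --   --   --   --  0.01 0.01 0.01 0.01 0.01 0.05 0.05
0.2 0.19 0.20  --   --   --   --   --   --  0.01 0.01 0.02 0.02 0.12 0.13 0.13
0.4 0.19 0.19  --   --   --   --   --   --  0.09 0.16 0.01 0.08 0.08 0.08 0.08
```

```bash
cat > sim.py <<'E'
import numpy as np
from scipy.optimize import least_squares
a,b,h,L,be=0.5637,0.4902,0.3130,0.2952,0.1565
lo=np.array([-.9,.089,.11]);hi=np.array([2.11,2.58,2.69])
def fk(q):
    s=q[0]+q[1]; t=s+q[2]
    return np.array([a*np.sin(q[0])+b*np.sin(s+be)+L*np.sin(t), h+a*np.cos(q[0])+b*np.cos(s+be)+L*np.cos(t), t])
def ik(tr,tz,tphi,q0,w):
    f=lambda q:(fk(q)-[tr,tz,tphi])*[1,1,w]
    q0=np.clip(q0,lo+1e-4,hi-1e-4)
    return least_squares(f,q0,bounds=(lo,hi)).x
def call(q,dr,dz,n,w,e=.0625):
    # tool-frame-agnostic: world dr,dz
    p0=fk(q); tgt=p0[:2]+[dr,dz]
    for i in range(n):
        p=fk(q); d=tgt-p[:2]; d=d*min(1,e/np.linalg.norm(d))
        q=ik(*(p[:2]+d),p0[2],q,w)
    return q
if __name__=='__main__':
    for w in (.3,.6,1,1.5):
        q=ik(.9346,.2908,np.pi,np.array([.9,.7,1.4]),w)
        q=call(q,.3,0,5,w); print(w,np.round(q,3),np.round(fk(q),4))
        q=call(q,.3*.995,.03*.95,3,w); print(w,np.round(q,3),np.round(fk(q),4))
E
python3 sim.py
```

```text
0.3 [1.225 0.089 1.64 ] [1.0732 0.2637 2.9534]
0.3 [1.246 0.089 1.44 ] [1.1288 0.2559 2.7749]
0.6 [1.227 0.089 1.776] [1.0332 0.2567 3.0916]
0.6 [1.243 0.089 1.71 ] [1.0517 0.2414 3.0412]
1 [1.228 0.089 1.807] [1.024  0.2553 3.1236]
1 [1.244 0.089 1.772] [1.0332 0.2384 3.1055]
1.5 [1.228 0.089 1.817] [1.0211 0.2549 3.1336]
1.5 [1.245 0.089 1.792] [1.0274 0.2376 3.1256]
```

```bash
cat > s2.py <<'E'
from sim import *
w=.6
for el in (0,20,40,60,75):
    # stretched wrist at elevation el with tool down
    for ang in (-20,0,20,45,70,90):
      for n in (1,2,5):
        s0=np.pi/2-np.deg2rad(el); q2=s0-.089-.07
        q=np.array([q2+.05,.089,0]); q[2]=min(np.pi-q[0]-q[1],2.68)
        f0=fk(q); tot=0
        for k in range(6): 
            q=call(q,.3*np.cos(np.deg2rad(ang)),.3*np.sin(np.deg2rad(ang)),n,w)
        f=fk(q)
        print(el,ang,n,'tilt after 6 calls',round(np.degrees(f0[2]-f[2]),1),np.round(q,2),np.round(f0[:2],2),np.round(f[:2],2))
E
python3 s2.py
```

```text
0 -20 1 tilt after 6 calls 13.4 [1.57 0.09 1.25] [1.05 0.01] [ 1.11 -0.1 ]
0 -20 2 tilt after 6 calls 15.9 [1.64 0.09 1.14] [1.05 0.01] [ 1.11 -0.16]
0 -20 5 tilt after 6 calls 16.4 [1.71 0.09 1.06] [1.05 0.01] [ 1.1  -0.23]
0 0 1 tilt after 6 calls 14.1 [1.47 0.09 1.34] [1.05 0.01] [1.12 0.01]
0 0 2 tilt after 6 calls 16.7 [1.47 0.09 1.29] [1.05 0.01] [1.13 0.02]
0 0 5 tilt after 6 calls 17.3 [1.47 0.09 1.28] [1.05 0.01] [1.13 0.02]
0 20 1 tilt after 6 calls 13.5 [1.36 0.09 1.45] [1.05 0.01] [1.11 0.12]
0 20 2 tilt after 6 calls 16.5 [1.3  0.09 1.47] [1.05 0.01] [1.12 0.19]
0 20 5 tilt after 6 calls 17.5 [1.22 0.09 1.53] [1.05 0.01] [1.11 0.28]
0 45 1 tilt after 6 calls 11.0 [1.24 0.09 1.62] [1.05 0.01] [1.08 0.25]
0 45 2 tilt after 6 calls 14.7 [1.09 0.09 1.7 ] [1.05 0.01] [1.05 0.4 ]
0 45 5 tilt after 6 calls 17.0 [0.91 0.09 1.84] [1.05 0.01] [0.98 0.57]
0 70 1 tilt after 6 calls 6.8 [1.15 0.09 1.79] [1.05 0.01] [1.03 0.34]
0 70 2 tilt after 6 calls 10.8 [0.91 0.09 1.95] [1.05 0.01] [0.95 0.57]
0 70 5 tilt after 6 calls 15.1 [0.61 0.09 2.18] [1.05 0.01] [0.77 0.81]
0 90 1 tilt aft
[... 4732 characters left out ...]
14.4 [0.78 0.09 1.8 ] [0.34 1.03] [0.95 0.7 ]
75 45 1 tilt after 6 calls 8.7 [0.27 0.09 2.41] [0.34 1.03] [0.5  1.01]
75 45 2 tilt after 6 calls 10.8 [0.36 0.09 2.28] [0.34 1.03] [0.6  0.97]
75 45 5 tilt after 6 calls 12.7 [0.48 0.09 2.13] [0.34 1.03] [0.71 0.91]
75 70 1 tilt after 6 calls 8.9 [0.15 0.09 2.53] [0.34 1.03] [0.38 1.05]
75 70 2 tilt after 6 calls 9.7 [0.16 0.09 2.5 ] [0.34 1.03] [0.4  1.05]
75 70 5 tilt after 6 calls 10.0 [0.19 0.09 2.47] [0.34 1.03] [0.42 1.04]
75 90 1 tilt after 6 calls 7.8 [0.05 0.09 2.65] [0.34 1.03] [0.27 1.07]
75 90 2 tilt after 6 calls 8.3 [0.   0.09 2.68] [0.34 1.03] [0.23 1.08]
75 90 5 tilt after 6 calls 10.3 [-0.04  0.09  2.69] [0.34 1.03] [0.2  1.08]
```

```bash
cat >> h.py <<'E'
def shift(target):
    s,Rt=show(); print('shift',np.round(Rt.T@(np.array(target)-s['tcp_pos']),3),'tilt',np.round(np.degrees(np.arcsin(np.hypot(*Rt[:2,2]))),2),'az',np.round(np.degrees(np.arctan2(Rt[1,2],Rt[0,2])),1))
E
python3 -c "
from h import *
shift([-.22,-.6,.85])"
```

```text
t 2.15 q [-1.30e-02  9.24e-01  7.63e-01  1.00e-03  1.36e+00 -1.30e-02] pos [0.9498 0.     0.2273] gap 85.4
[[0.0, 0.995, 0.095], [1.0, -0.0, 0.0], [0.0, 0.095, -0.995]] F [-0.5 -0.2  0.1] M [-0.04 -0.03  0.03]
shift [-0.6   -1.105 -0.731] tilt 5.45 az 0.0
```

>>> apply_moves:
  plan: [-0.6,-1.1,-0.73,0,-0.6,-1.1,-0.73,0,-0.6,-1.1,-0.73,0,-0.6,-1.1,-0.73,0,-0.6,-1.1,-0.73,0]

```text
time_s: 2.78
tcp_pos: [0.6993, -0.13, 0.3625]
tcp_rot: [0.035, 0.706, 0.706, 0.034]
force: [0.2, 0.1, 0.4]
finger_gap: 0.999
```

```bash
python3 -c "
from h import *
shift([-.22,-.6,.85])"
```

```text
t 2.77 q [-0.209  0.41   1.367  0.021  1.27  -0.214] pos [ 0.6993 -0.13    0.3625] gap 85.4
[[-0.0, 0.995, 0.097], [1.0, 0.0, -0.0], [-0.0, 0.097, -0.995]] F [0.2 0.1 0.4] M [-0.02 -0.03  0.01]
shift [-0.47  -0.867 -0.574] tilt 5.59 az -0.2
```

>>> apply_moves:
  plan: [-0.47,-0.87,-0.57,0,-0.47,-0.87,-0.57,0,-0.47,-0.87,-0.57,0,-0.47,-0.87,-0.57,0,-0.47,-0.87,-0.57,0]

```text
time_s: 3.4
tcp_pos: [0.4471, -0.2582, 0.4948]
tcp_rot: [0.035, 0.706, 0.706, 0.034]
force: [1.0, -0.4, 1.2]
finger_gap: 1.002
```

>>> apply_moves:
  plan: [-0.34,-0.63,-0.42,0,-0.34,-0.63,-0.42,0,-0.34,-0.63,-0.42,0,-0.34,-0.63,-0.42,0,-0.34,-0.63,-0.42,0]

```text
time_s: 4.03
tcp_pos: [0.1959, -0.3856, 0.6294]
tcp_rot: [0.035, 0.706, 0.706, 0.034]
force: [1.1, -0.9, -0.1]
finger_gap: 1.0
```

```bash
python3 -c "
from h import *
shift([-.22,-.6,.85])"
```

```text
t 4.03 q [-1.189 -0.122  1.433  0.092  1.792 -1.167] pos [ 0.1959 -0.3856  0.6294] gap 85.4
[[-0.0, 0.995, 0.097], [1.0, 0.0, -0.002], [-0.002, 0.097, -0.995]] F [ 1.1 -0.9 -0.1] M [-0.01  0.05 -0.03]
shift [-0.215 -0.393 -0.26 ] tilt 5.57 az -1.1
```

>>> apply_moves:
  plan: [-0.22,-0.39,-0.26,0,-0.22,-0.39,-0.26,0,-0.22,-0.39,-0.26,0,-0.22,-0.39,-0.26,0,-0.22,-0.39,-0.26,0]

```text
time_s: 4.65
tcp_pos: [-0.0531, -0.5182, 0.763]
tcp_rot: [0.035, 0.706, 0.706, 0.033]
force: [0.1, -0.4, -0.3]
finger_gap: 0.997
```

>>> apply_moves:
  plan: [-0.09,-0.15,-0.11,0,-0.09,-0.15,-0.11,0,-0.09,-0.15,-0.11,0,-0.09,-0.15,-0.11,0]

```text
time_s: 5.15
tcp_pos: [-0.2093, -0.6005, 0.8449]
tcp_rot: [0.035, 0.707, 0.706, 0.033]
force: [-2.8, -12.4, 10.7]
finger_gap: 1.004
```

```bash
python3 -c "
from h import *
shift([-.34,-.94,1.1])"
```

```text
t 5.15 q [-1.966  0.55   0.086  0.158  2.534 -1.837] pos [-0.2093 -0.6005  0.8449] gap 85.8
[[0.001, 0.995, 0.096], [1.0, -0.001, -0.003], [-0.003, 0.096, -0.995]] F [ -2.8 -12.4  10.7] M [-0.68  0.22 -0.05]
shift [-0.34  -0.105 -0.265] tilt 5.5 az -2.1
```

>>> apply_moves:
  plan: [-0.34,-0.1,-0.27,0]

```text
time_s: 5.28
tcp_pos: [-0.2158, -0.6187, 0.8346]
tcp_rot: [0.041, 0.708, 0.705, 0.023]
force: [-0.4, -0.4, 0.1]
finger_gap: 1.003
```

>>> apply_moves:
  plan: [-0.34,-0.1,-0.27,0]

```text
time_s: 5.4
tcp_pos: [-0.2177, -0.6312, 0.8346]
tcp_rot: [0.051, 0.707, 0.705, 0.005]
force: [-0.1, 0.5, 0.9]
finger_gap: 0.999
```

>>> apply_moves:
  plan: [-0.34,-0.1,-0.27,0]

```text
time_s: 5.52
tcp_pos: [-0.2212, -0.6433, 0.8323]
tcp_rot: [0.058, 0.707, 0.705, -0.008]
force: [0.9, 0.9, 0.5]
finger_gap: 0.999
```

```bash
python3 -c "
from h import *
shift([-.34,-.94,1.1])"
```

```text
t 5.53 q [-1.963  0.57   0.086  0.154  2.419 -1.841] pos [-0.2212 -0.6433  0.8323] gap 85.3
[[0.006, 0.997, 0.071], [0.996, 0.0, -0.094], [-0.094, 0.071, -0.993]] F [0.9 0.9 0.5] M [-0.    0.06  0.01]
shift [-0.321 -0.1   -0.246] tilt 6.78 az -53.2
```

>>> apply_moves:
  plan: [-0.35,-0.18,-0.23,0]

```text
time_s: 5.65
tcp_pos: [-0.235, -0.6567, 0.8257]
tcp_rot: [0.066, 0.707, 0.704, -0.022]
force: [0.1, 1.1, 0.0]
finger_gap: 0.999
```

>>> apply_moves:
  plan: [-0.35,-0.18,-0.23,0]

```text
time_s: 5.78
tcp_pos: [-0.2492, -0.6693, 0.8198]
tcp_rot: [0.073, 0.707, 0.703, -0.035]
force: [-0.5, 0.3, 0.0]
finger_gap: 1.001
```

>>> apply_moves:
  plan: [-0.34,-0.18,-0.21,0]

```text
time_s: 5.9
tcp_pos: [-0.2631, -0.681, 0.815]
tcp_rot: [0.08, 0.707, 0.701, -0.049]
force: [-0.1, -0.4, -0.8]
finger_gap: 1.001
```

```bash
python3 -c "
from h import *
shift([-.4,-.97,1.1])"
```

```text
t 5.9 q [-2.002  0.601  0.086  0.156  2.3   -1.882] pos [-0.2631 -0.681   0.815 ] gap 85.5
[[0.011, 0.999, 0.043], [0.983, -0.003, -0.182], [-0.182, 0.045, -0.982]] F [-0.1 -0.4 -0.8] M [ 0.04  0.04 -0.  ]
shift [-0.337 -0.123 -0.233] tilt 10.78 az -76.6
```

>>> apply_moves:
  plan: [-0.38,-0.13,-0.22,0]

```text
time_s: 6.02
tcp_pos: [-0.269, -0.6944, 0.8123]
tcp_rot: [0.088, 0.706, 0.699, -0.064]
force: [-0.2, 0.9, -1.0]
finger_gap: 1.0
```

>>> apply_moves:
  plan: [-0.38,-0.13,-0.21,0]

```text
time_s: 6.15
tcp_pos: [-0.2738, -0.7072, 0.811]
tcp_rot: [0.096, 0.706, 0.698, -0.079]
force: [-0.7, -0.3, -0.3]
finger_gap: 1.0
```

>>> apply_moves:
  plan: [-0.39,-0.13,-0.2,0]

```text
time_s: 6.28
tcp_pos: [-0.2785, -0.7198, 0.8103]
tcp_rot: [0.103, 0.705, 0.696, -0.094]
force: [-0.7, -0.3, -1.0]
finger_gap: 0.999
```

>>> apply_moves:
  plan: [-0.39,-0.13,-0.19,0]

```text
time_s: 6.4
tcp_pos: [-0.2832, -0.7319, 0.8106]
tcp_rot: [0.111, 0.703, 0.693, -0.11]
force: [0.2, -0.3, -0.5]
finger_gap: 0.999
```

```bash
python3 -c "
from h import *
shift([-.4,-.97,1.1])"
```

```text
t 6.4 q [-2.004  0.62   0.086  0.155  2.143 -1.886] pos [-0.2832 -0.7319  0.8106] gap 85.4
[[0.014, 1.0, 0.0], [0.951, -0.014, -0.309], [-0.309, 0.004, -0.951]] F [ 0.2 -0.3 -0.5] M [ 0.15  0.02 -0.01]
shift [-0.318 -0.112 -0.202] tilt 18.01 az -90.0
```

>>> apply_moves:
  plan: [-0.36,-0.18,-0.19,0]

```text
time_s: 6.52
tcp_pos: [-0.2946, -0.7398, 0.812]
tcp_rot: [0.119, 0.702, 0.691, -0.126]
force: [0.4, -0.1, 0.9]
finger_gap: 1.001
```

>>> apply_moves:
  plan: [-0.36,-0.18,-0.18,0]

```text
time_s: 6.65
tcp_pos: [-0.307, -0.7468, 0.814]
tcp_rot: [0.127, 0.701, 0.688, -0.141]
force: [-0.8, 0.2, 0.5]
finger_gap: 1.003
```

```bash
python3 -c "
from h import *
shift([.0,-.5,.75])"
```

```text
t 6.65 q [-2.027  0.625  0.086  0.163  2.069 -1.904] pos [-0.307  -0.7468  0.814 ] gap 85.6
[[0.014, 1.0, -0.024], [0.928, -0.022, -0.372], [-0.373, -0.017, -0.928]] F [-0.8  0.2  0.5] M [ 0.2  -0.01 -0.02]
shift [ 0.257  0.302 -0.04 ] tilt 21.91 az -93.7
```

```bash
python3 - <<'E'
from h import *
import pickle
s,im,c=pickle.load(open('pics/scene0.pkl','rb'))
print(onplane(c,[[321,193.7],[378,200.7]],.16))
# side crop: bar ends: crop2 px: far end (272,45) near end (195,190) scale 3.6 off(200,215)
s,im,c2=pickle.load(open('pics/side0.pkl','rb'))
print(onplane(c2,[[200+272/3.6,215+42/3.6],[200+195/3.6,215+185/3.6]],.16))
vv,uu=np.mgrid[0:420,0:560]; uv=np.c_[uu.ravel(),vv.ravel()]
P=deproj(c,pickle.load(open('pics/scene0.pkl','rb'))[1],uv)
m=(P[:,2]>.155)&(P[:,2]<.18)&(P[:,0]<.535)&(P[:,0]>.45)&(P[:,1]>.1)&(P[:,1]<.42)
q=P[m]; print(m.sum(),cv2.fitLine((q[:,:2]).astype(np.float32),cv2.DIST_HUBER,0,.001,.001).ravel(),q[:,1].min(),q[:,1].max(),np.median(q,0), cv2.minAreaRect(q[:,:2].astype(np.float32)*1000))
E
```

```text
[[0.49226228 0.17055684 0.16      ]
 [0.51127286 0.37949241 0.16      ]]
[[0.49332258 0.17491981 0.16      ]
 [0.51177531 0.3656068  0.16      ]]
367 [0.10951096 0.9939856  0.5071242  0.25628462] 0.1696008180317624 0.3790743677007634 [0.50819843 0.27219958 0.16785761] ((504.30322265625, 274.3020935058594), (209.56643676757812, 56.709896087646484), 89.69306182861328)
```

```bash
python3 -c "
from h import *
shift([.42,-.25,.6])"
```

```text
t 6.65 q [-2.027  0.625  0.086  0.163  2.069 -1.904] pos [-0.307  -0.7468  0.814 ] gap 85.6
[[0.014, 1.0, -0.024], [0.928, -0.022, -0.372], [-0.373, -0.017, -0.928]] F [-0.8  0.2  0.5] M [ 0.2  -0.01 -0.02]
shift [ 0.551  0.719 -0.004] tilt 21.91 az -93.7
```

>>> apply_moves:
  plan: [0.55,0.72,0,0,0.55,0.72,0,0,0.55,0.72,0,0,0.55,0.72,0,0,0.55,0.72,0,0]

```text
time_s: 7.28
tcp_pos: [-0.0731, -0.5888, 0.7471]
tcp_rot: [0.127, 0.701, 0.687, -0.141]
force: [0.5, -0.2, 0.1]
finger_gap: 1.001
```

>>> apply_moves:
  plan: [0.37,0.48,0,0,0.37,0.48,0,0,0.37,0.48,0,0,0.37,0.48,0,0,0.37,0.48,0,0]

```text
time_s: 7.9
tcp_pos: [0.1769, -0.4174, 0.673]
tcp_rot: [0.128, 0.701, 0.687, -0.14]
force: [1.7, -0.8, 0.7]
finger_gap: 0.997
```

```bash
python3 -c "
from h import *
shift([.5,-.1,.55])"
```

```text
t 7.9 q [-1.069 -0.225  1.466 -0.198  1.572 -1.081] pos [ 0.1769 -0.4174  0.673 ] gap 85.1
[[0.017, 1.0, -0.021], [0.928, -0.023, -0.372], [-0.372, -0.013, -0.928]] F [ 1.7 -0.8  0.7] M [ 0.21 -0.01  0.04]
shift [ 0.346  0.317 -0.01 ] tilt 21.85 az -93.2
```

>>> apply_moves:
  plan: [0.35,0.32,-0.01,0,0.35,0.32,-0.01,0,0.35,0.32,-0.01,0,0.35,0.32,-0.01,0,0.35,0.32,-0.01,0]

```text
time_s: 8.52
tcp_pos: [0.3916, -0.2052, 0.5909]
tcp_rot: [0.128, 0.701, 0.688, -0.139]
force: [1.0, -0.5, -0.8]
finger_gap: 0.998
```

```bash
python3 -c "
from h import *
shift([.5,.34,.34])"
```

```text
t 8.53 q [-0.268 -0.147  1.572 -0.37   1.626 -0.286] pos [ 0.3916 -0.2052  0.5909] gap 85.2
[[0.016, 1.0, -0.019], [0.929, -0.022, -0.37], [-0.37, -0.011, -0.929]] F [ 1.  -0.5 -0.8] M [ 0.2  -0.01 -0.  ]
shift [0.601 0.099 0.029] tilt 21.73 az -92.9
```

>>> apply_moves:
  plan: [0.6,0.1,0.03,1,0.6,0.1,0.03,1,0.6,0.1,0.03,1,0.6,0.1,0.03,1,0.6,0.1,0.03,1]

```text
time_s: 9.15
tcp_pos: [0.4467, 0.0745, 0.4617]
tcp_rot: [0.133, 0.731, 0.657, -0.132]
force: [1.3, -0.2, 1.0]
finger_gap: 1.003
```

```bash
python3 -c "
from h import *
shift([.5,.34,.34])"
```

```text
t 9.15 q [ 0.358  0.03   1.674 -0.344  1.593  0.485] pos [0.4467 0.0745 0.4617] gap 85.6
[[0.103, 0.994, -0.019], [0.924, -0.103, -0.367], [-0.367, 0.02, -0.93]] F [ 1.3 -0.2  1. ] M [ 0.19 -0.07 -0.01]
shift [0.296 0.023 0.015] tilt 21.58 az -92.9
```

>>> apply_moves:
  plan: [0.3,0.02,0.02,0,0.3,0.02,0.02,0,0.3,0.02,0.02,0,0.3,0.02,0.02,0,0.3,0.02,0.02,0]
  gripper: 0.06

```text
time_s: 9.78
tcp_pos: [0.497, 0.3425, 0.332]
tcp_rot: [0.132, 0.731, 0.657, -0.133]
force: [-0.4, -0.4, 0.7]
finger_gap: 0.707
```

```bash
python3 -c "
from h import *
shift([.506,.327,.289])
s,im,c=save('wrist','w1')
P=np.array([[.502+a*.105*.1,.275+a*.105*.995,.17] for a in (-1,0,1)])
print(proj(c,P))"
```

```text
t 9.78 q [ 0.712  0.432  1.444 -0.268  1.536  0.864] pos [0.497  0.3425 0.332 ] gap 60.4
[[0.102, 0.995, -0.021], [0.925, -0.103, -0.367], [-0.367, 0.018, -0.93]] F [-0.4 -0.4  0.7] M [ 0.18 -0.04  0.01]
shift [0.002 0.01  0.046] tilt 21.56 az -93.2
[[290.13942114 271.55326718]
 [291.48793601 193.43082586]
 [293.34390883  77.6909168 ]]
```

View pics/w1.png

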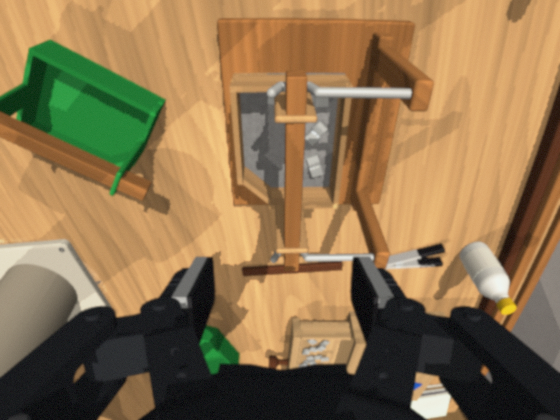

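```bash
python3 -c "
from h import *
import pickle
s,im,c=pickle.load(open('pics/w1.pkl','rb'))
f=im['frame'][60:285,270:325,::-1]
cv2.imwrite('pics/w1c.png',cv2.resize(np.rot90(f),None,fx=3.4,fy=3.4,interpolation=cv2.INTER_CUBIC))
P=onplane(c,[[296.5,70],[291,270]],.17);print(P,P.mean(0),np.linalg.norm(P[0]-P[1]))
d=im['depth']
for v in (80,130,160,200,240): 
  print(v,[round(float(x),3) for x in deproj(c,im,[[295,v]])[0]])
"
```

```text
[[0.51529613 0.38486594 0.17      ]
 [0.49266402 0.17290778 0.17      ]] [0.50398007 0.27888686 0.17      ] 0.21316301520997621
80 [0.514, 0.378, 0.171]
130 [0.51, 0.337, 0.17]
160 [0.508, 0.309, 0.169]
200 [0.505, 0.267, 0.17]
240 [0.501, 0.218, 0.171]
```

View pics/w1c.png

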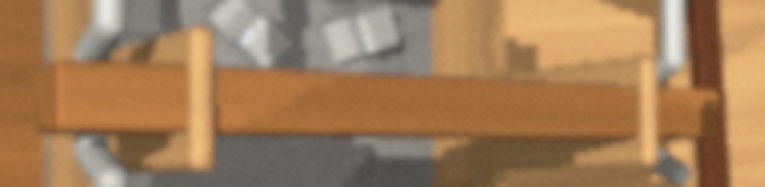

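```bash
python3 -c "
from h import *
shift([.504,.275,.150])"
```

```text
t 9.82 q [ 0.716  0.439  1.441 -0.265  1.533  0.866] pos [0.4967 0.3464 0.3281] gap 60.0
[[0.099, 0.995, -0.022], [0.925, -0.1, -0.366], [-0.367, 0.016, -0.93]] F [-0.3  2.1 -2.9] M [ 0.25 -0.   -0.04]
shift [-0.     0.012  0.192] tilt 21.54 az -93.5
```

>>> apply_moves:
  plan: [0,0.012,0.05,0,0,0.012,0.1,0,0,0.012,0.14,0,0,0.012,0.14,0]

```text
time_s: 10.32
tcp_pos: [0.5042, 0.2857, 0.2009]
tcp_rot: [0.132, 0.731, 0.656, -0.136]
force: [0.2, -0.0, 0.9]
finger_gap: 0.705
```

```bash
python3 -c "
from h import *
shift([.504,.275,.150])
s,im,c=save('wrist','w2')
shift([.504,.275,.150])
"
```

```text
t 10.32 q [ 0.638  0.521  1.622 -0.3    1.266  0.875] pos [0.5042 0.2857 0.2009] gap 60.2
[[0.102, 0.994, -0.026], [0.923, -0.105, -0.371], [-0.371, 0.014, -0.928]] F [ 0.2 -0.   0.9] M [ 0.17 -0.03  0.03]
shift [0.009 0.    0.051] tilt 21.81 az -94.0
t 10.38 q [ 0.639  0.519  1.619 -0.3    1.268  0.875] pos [0.5054 0.2872 0.203 ] gap 59.9
[[0.103, 0.994, -0.023], [0.924, -0.104, -0.369], [-0.369, 0.017, -0.929]] F [0.7 0.2 0.8] M [ 0.17 -0.04  0.02]
shift [ 0.008 -0.001  0.054] tilt 21.67 az -93.5
```

View pics/w2.png

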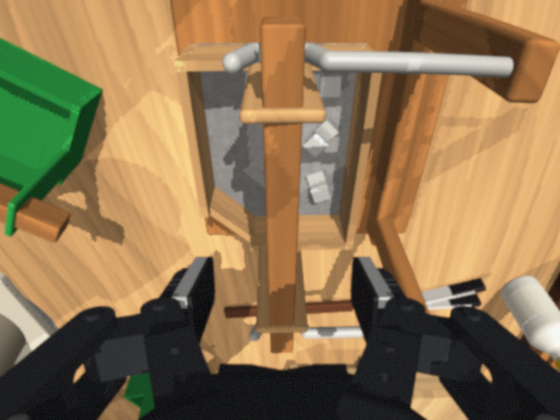

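>>> apply_moves:
  plan: [0.008,0,0.03,0,0.008,0,0.054,0,0.008,0,0.054,0]

```text
time_s: 10.75
tcp_pos: [0.5053, 0.2755, 0.1506]
tcp_rot: [0.132, 0.731, 0.656, -0.133]
force: [-0.0, 0.9, -0.3]
finger_gap: 0.701
```

>>> apply_moves:
  plan: [0,0,0,0,0,0,0,0,0,0,0,0,0,0,0,0]
  gripper: 0.0

```text
time_s: 11.25
tcp_pos: [0.5053, 0.2758, 0.1513]
tcp_rot: [0.132, 0.731, 0.656, -0.133]
force: [-1.5, 1.6, 6.3]
finger_gap: 0.178
```

```bash
python3 -c "
from h import *
shift([.504,.275,.150])
"
```

```text
t 11.25 q [ 0.625  0.575  1.664 -0.316  1.166  0.896] pos [0.5053 0.2758 0.1513] gap 15.2
[[0.103, 0.994, -0.021], [0.924, -0.104, -0.367], [-0.367, 0.019, -0.93]] F [-1.5  1.6  6.3] M [ 0.07  0.29 -0.36]
shift [-0.    -0.001  0.002] tilt 21.58 az -93.2
```

>>> apply_moves:
  plan: [-0.007,0,-0.019,0,-0.018,0.001,-0.047,0,-0.037,0.002,-0.093,0,-0.055,0.003,-0.14,0,-0.055,0.003,-0.14,0]

```text
time_s: 11.88
tcp_pos: [0.507, 0.2768, 0.3056]
tcp_rot: [0.133, 0.731, 0.656, -0.129]
force: [-0.3, 0.3, -4.3]
finger_gap: 0.175
```

```bash
python3 -c "
from h import *
show()
save('wrist','w3');save('side','s3')
show()
"
```

```text
t 11.88 q [ 0.625  0.398  1.556 -0.293  1.431  0.809] pos [0.507  0.2768 0.3056] gap 14.9
[[0.105, 0.994, -0.015], [0.926, -0.103, -0.363], [-0.363, 0.024, -0.932]] F [-0.3  0.3 -4.3] M [ 0.42 -0.   -0.03]
t 11.97 q [ 0.625  0.402  1.561 -0.293  1.429  0.81 ] pos [0.5049 0.2754 0.3007] gap 15.3
[[0.102, 0.995, -0.022], [0.924, -0.103, -0.368], [-0.368, 0.018, -0.93]] F [ 0.  -0.  -4.3] M [0.34 0.02 0.02]
```

View pics/w3.png

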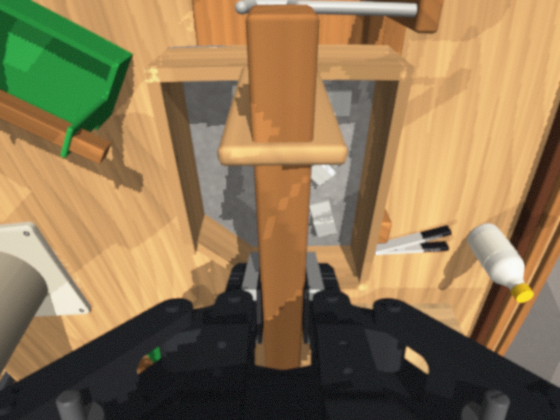

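View pics/s3.png

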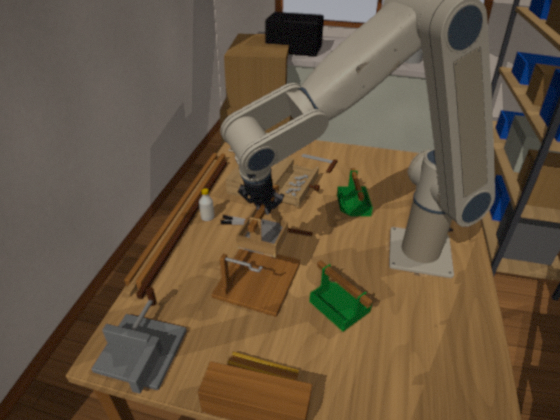

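```bash
python3 - <<'E'
from h import *
import pickle
s,im,c=pickle.load(open('pics/scene0.pkl','rb'))
f=im['frame'][180:240,155:250,::-1]
cv2.imwrite('pics/dr.png',cv2.resize(f,None,fx=8,fy=8,interpolation=cv2.INTER_CUBIC))
s2,im2,c2=pickle.load(open('pics/s3.pkl','rb'))
f=im2['frame'][155:215,260:340,::-1]
cv2.imwrite('pics/dr2.png',cv2.resize(f,None,fx=8,fy=8,interpolation=cv2.INTER_CUBIC))
E
```

```text
(no output)
```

View pics/dr.png

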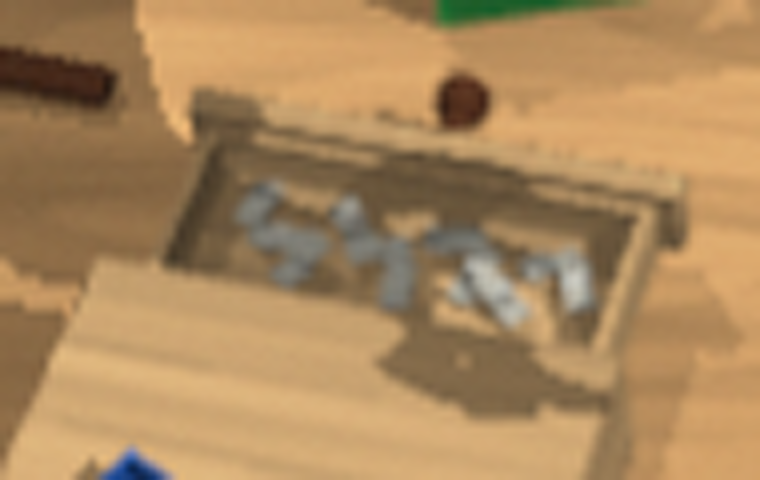

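View pics/dr2.png

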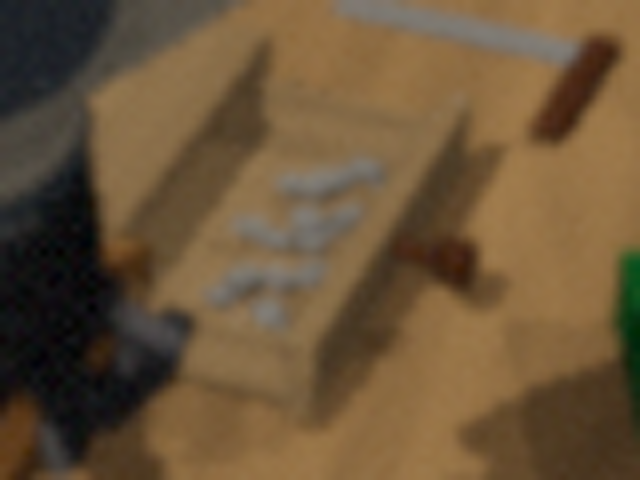

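```bash
python3 - <<'E'
from h import *
import pickle
s,im,c=pickle.load(open('pics/scene0.pkl','rb'))
g=lambda pts:np.array(pts)/8+[155,180]-.4
A=onplane(c,g([[222,142],[648,207]]),.053)
B=onplane(c,g([[95,262],[612,368]]),.075)
print(A,B)
s2,im2,c2=pickle.load(open('pics/s3.pkl','rb'))
g=lambda pts:np.array(pts)/8+[260,155]-.4
print(onplane(c2,g([[452,108],[295,345]]),.053), onplane(c2,g([[267,40],[100,240]]),.075))
# direct: depth of cab top front edge
vv,uu=np.mgrid[0:420,0:560]; uv=np.c_[uu.ravel(),vv.ravel()]
P=deproj(c,im,uv)
ex=np.array([np.cos(np.deg2rad(-8.7)),np.sin(np.deg2rad(-8.7))]);ey=np.array([-ex[1],ex[0]])
for lo,hi in((.07,.081),(.047,.059)):
    m=(P[:,2]>lo)&(P[:,2]<hi)&(P[:,0]>.4)&(P[:,0]<.85)&(P[:,1]<-.1)&(P[:,1]>-.48)
    a=P[m][:,:2]@ex;b=P[m][:,:2]@ey
    print(lo,np.percentile(a,[0,2,98,100]),np.percentile(b,[0,2,98,100]))
for lo,hi in((.047,.059),):
    h,e=np.histogram(a,bins=np.arange(.5,.84,.01));print(list(zip(np.round(e,2),h)))
E
```

```text
[[ 0.4600223  -0.36822131  0.053     ]
 [ 0.48664797 -0.15302242  0.053     ]] [[ 0.55228266 -0.4088794   0.075     ]
 [ 0.5971177  -0.15573928  0.075     ]]
[[ 0.44210647 -0.38619271  0.053     ]
 [ 0.483049   -0.14592808  0.053     ]] [[ 0.54869009 -0.39610639  0.075     ]
 [ 0.59142494 -0.18102614  0.075     ]]
0.07 [0.50277733 0.61115186 0.80948286 0.81304119] [-0.32317737 -0.31629028 -0.06522555 -0.05943391]
0.047 [0.4469338  0.45770386 0.81162168 0.81487825] [-0.31929475 -0.30703796 -0.06138216 -0.05925104]
[(np.float64(0.5), np.int64(128)), (np.float64(0.51), np.int64(29)), (np.float64(0.52), np.int64(10)), (np.float64(0.53), np.int64(11)), (np.float64(0.54), np.int64(7)), (np.float64(0.55), np.int64(8)), (np.float64(0.56), np.int64(11)), (np.float64(0.57), np.int64(8)), (np.float64(0.58), np.int64(10)), (np.float64(0.59), np.int64(1)), (np.float64(0.6), np.int64(0)), (np.float64(0.61), np.int64(3)), (np.float64(0.62), np.int64(1)), (np.float64(0.63), np.int64(1)), (np.float64(0.64), np.int64(1)), (np.float64(0.65), np.int64(2)), (np.float64(0.66), np.int64(2)), (np.float64(0.67), np.int64(2)), (np.float64(0.68), np.int64(3)), (np.float64(0.69), np.int64(3)), (np.float64(0.7), np.int64(2)), (np.float64(0.71), np.int64(1)), (np.float64(0.72), np.int64(1)), (np.float64(0.73), np.int64(1)), (np.float64(0.74), np.int64(2)), (np.float64(0.75), np.int64(3)), (np.float64(0.76), np.int64(1)), (np.float64(0.77), np.int64(3)), (np.float64(0.78), np.int64(0)), (np.float64(0.79), np.int64(2)), (np.float64(0.8), np.int64(64)), (np.float64(0.81), np.int64(42)), (np.float64(0.82), np.int64(0))]
```

```bash
cat > fin.py <<'E'
from h import *
R0=R.from_quat(np.roll([.132,.731,.656,-.133],-1)).as_matrix()
T0=R.from_euler('z',-6.1,degrees=True).as_matrix()
TT=R0.T@T0   # tote in tool
g=np.array([0,0,.0-.011]) # grasp pt in tool
g=R0.T@(np.array([.504,.279,.16])-np.array([.5053,.2758,.1513]))  # bar centre in tool
print('bar in tool',np.round(g,4))
cor=np.array([-.038,-.053,-.104])
def tote(Rt,tcp): return Rt@TT, tcp+Rt@g
if __name__=='__main__':
    dr=np.array([.52,-.273,.053])
    for n in (14,16,17,18,19,20,21,22):
        Rt=R0@R.from_euler('z',5*n,degrees=True).as_matrix(); Rto=Rt@TT
        d=Rto.T@[0,0,-1]; tilt=np.degrees(np.arccos(-d[2]))
        tcp=dr+[0,0,.045]-Rto@cor-Rt@g
        bar=tcp+Rt@g
        V=np.array([[x,y,-.11] for x in(-.06,.06) for y in(-.075,.075) if not(x<0 and y<0)]+[[-.06,-.039,-.11],[-.024,-.075,-.11]])
        W=bar+V@Rto.T
        dh=Rto@np.array([-.7,-.7,0])
        print(n,'tilt',round(tilt,1),'dir from -x',round(np.degrees(np.arctan2(-d[1],-d[0])),1),'tcp',np.round(tcp,3)); 
        if n in(18,20):print(np.round(W,3))
E
python3 fin.py
```

```text
bar in tool [-0.0004 -0.0015 -0.0092]
14 tilt 24.4 dir from -x 35.9 tcp [ 0.544 -0.269  0.21 ]
16 tilt 27.4 dir from -x 40.7 tcp [ 0.537 -0.272  0.211]
17 tilt 28.8 dir from -x 43.2 tcp [ 0.533 -0.273  0.212]
18 tilt 30.2 dir from -x 45.7 tcp [ 0.53  -0.273  0.212]
[[ 0.644 -0.25   0.131]
 [ 0.492 -0.367  0.119]
 [ 0.632 -0.362  0.173]
 [ 0.537 -0.254  0.09 ]
 [ 0.5   -0.289  0.09 ]]
19 tilt 31.5 dir from -x 48.2 tcp [ 0.526 -0.274  0.213]
20 tilt 32.8 dir from -x 50.7 tcp [ 0.522 -0.274  0.213]
[[ 0.643 -0.27   0.139]
 [ 0.476 -0.361  0.117]
 [ 0.611 -0.378  0.18 ]
 [ 0.541 -0.257  0.091]
 [ 0.498 -0.286  0.089]]
21 tilt 34.0 dir from -x 53.3 tcp [ 0.518 -0.274  0.213]
22 tilt 35.1 dir from -x 55.8 tcp [ 0.515 -0.273  0.213]
```

```bash
python3 -c "
from h import *
shift([.53,-.273,.30])
"
```

```text
t 11.97 q [ 0.625  0.402  1.561 -0.293  1.429  0.81 ] pos [0.5049 0.2754 0.3007] gap 15.3
[[0.102, 0.995, -0.022], [0.924, -0.103, -0.368], [-0.368, 0.018, -0.93]] F [ 0.  -0.  -4.3] M [0.34 0.02 0.02]
shift [-0.504  0.082  0.202] tilt 21.61 az -93.4
```

Carry level, with ramps: about 545 mm along the unit direction (-0.92, 0.15, 0.37).

>>> apply_moves:
  plan: [-0.01,0.002,0.004,0,-0.035,0.006,0.014,0,-0.07,0.011,0.028,0,-0.11,0.018,0.044,0,-0.15,0.024,0.06,0]

```text
time_s: 12.6
tcp_pos: [0.5115, 0.1091, 0.2993]
tcp_rot: [0.132, 0.73, 0.656, -0.135]
force: [0.9, 0.6, -3.9]
finger_gap: 0.172
```

>>> apply_moves:
  plan: [-0.04,0.0065,0.016,0,-0.08,0.013,0.032,0,-0.12,0.0195,0.048,0,-0.16,0.026,0.064,0,-0.2,0.0325,0.08,0]

```text
time_s: 13.22
tcp_pos: [0.5207, -0.1082, 0.2993]
tcp_rot: [0.131, 0.731, 0.656, -0.135]
force: [0.3, -0.9, -3.2]
finger_gap: 0.175
```

```bash
python3 -c "
from h import *
shift([.53,-.273,.30])
"
```

```text
t 13.22 q [-0.023  0.234  1.807 -0.416  1.153  0.265] pos [ 0.5207 -0.1082  0.2993] gap 14.9
[[0.102, 0.994, -0.025], [0.924, -0.104, -0.369], [-0.37, 0.015, -0.929]] F [ 0.3 -0.9 -3.2] M [ 0.45 -0.09  0.07]
shift [-0.151  0.026  0.06 ] tilt 21.71 az -93.9
```

>>> apply_moves:
  plan: [-0.04,0.007,0.016,0,-0.08,0.014,0.032,0,-0.115,0.02,0.046,0,-0.14,0.025,0.056,0,-0.15,0.026,0.06,0]

```text
time_s: 13.85
tcp_pos: [0.5296, -0.271, 0.2991]
tcp_rot: [0.131, 0.731, 0.656, -0.135]
force: [-0.3, 0.9, -4.0]
finger_gap: 0.176
```

>>> apply_moves:
  plan: [0,0,0,0.5,0,0,0,1.5,0,0,0,2.5,0,0,0,3.5,0,0,0,4.5]

```text
time_s: 14.48
tcp_pos: [0.5304, -0.2685, 0.2994]
tcp_rot: [0.155, 0.845, 0.5, -0.106]
force: [-0.2, 0.1, -3.6]
finger_gap: 0.181
```

>>> apply_moves:
  plan: [0,0,0,1,0,0,0,2,0,0,0,3,0,0,0,4,0,0,0,5]

```text
time_s: 15.1
tcp_pos: [0.5304, -0.2685, 0.2994]
tcp_rot: [0.174, 0.933, 0.306, -0.07]
force: [0.5, 0.2, -2.8]
finger_gap: 0.175
```

```bash
python3 -c "
from h import *
shift([.53,-.273,.30])
save('wrist','w4');save('side','s4');save('scene','c4')
"
```

```text
t 15.1 q [-0.312  0.285  1.737 -0.422  1.063  0.823] pos [ 0.5304 -0.2685  0.2994] gap 14.9
[[0.804, 0.595, -0.024], [0.546, -0.753, -0.368], [-0.237, 0.282, -0.93]] F [ 0.5  0.2 -2.8] M [0.44 0.03 0.01]
shift [-0.003  0.003  0.001] tilt 21.64 az -93.8
```

View pics/w4.png

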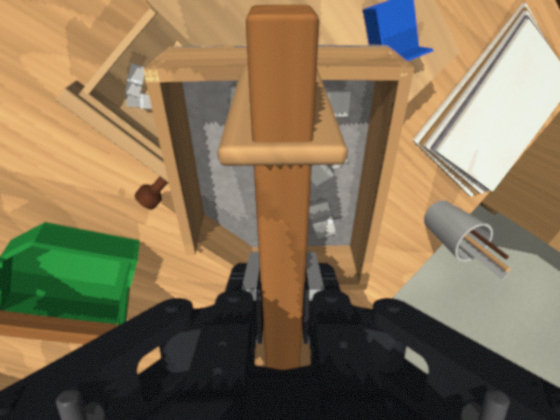

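View pics/s4.png

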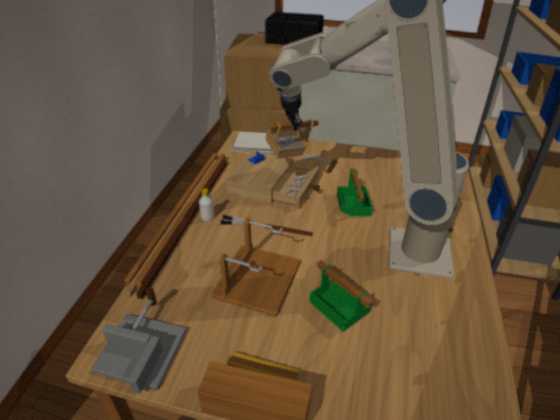

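>>> apply_moves:
  plan: [0,0,0,1,0,0,0,2,0,0,0,3,0,0,0,4,0,0,0,4.5]

```text
time_s: 15.88
tcp_pos: [0.5311, -0.2686, 0.2998]
tcp_rot: [0.185, 0.975, 0.119, -0.034]
force: [-0.0, -0.0, -4.1]
finger_gap: 0.171
```

```bash
python3 -c "
from h import *
show()
save('wrist','w5')
"
```

```text
t 15.88 q [-0.312  0.285  1.736 -0.422  1.063  1.213] pos [ 0.5311 -0.2686  0.2998] gap 14.6
[[0.969, 0.245, -0.023], [0.219, -0.904, -0.368], [-0.111, 0.352, -0.929]] F [-0.  -0.  -4.1] M [ 0.5   0.11 -0.03]
```

View pics/w5.png

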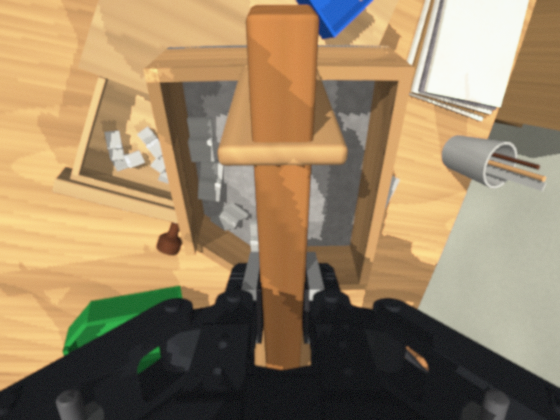

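>>> apply_moves:
  plan: [0,0,0,0.5,0,0,0,1.5,0,0,0,2.5,0,0,0,3.5,0,0,0,4]

```text
time_s: 16.55
tcp_pos: [0.5312, -0.2686, 0.2998]
tcp_rot: [0.188, 0.981, -0.052, -0.002]
force: [-0.4, -0.4, -3.9]
finger_gap: 0.179
```

>>> apply_moves:
  plan: [0,0,0,0,0,0,0,0,0,0,0,0,0,0,0,0]

```text
time_s: 17.05
tcp_pos: [0.5317, -0.2687, 0.3001]
tcp_rot: [0.188, 0.981, -0.052, -0.001]
force: [0.6, -0.2, -3.9]
finger_gap: 0.174
```

```bash
python3 -c "
from h import *
show()
save('wrist','w6');save('scene','c6');save('side','s6')
"
```

```text
t 17.05 q [-0.311  0.285  1.735 -0.422  1.063  1.562] pos [ 0.5317 -0.2687  0.3001] gap 14.9
[[0.995, -0.102, -0.022], [-0.103, -0.924, -0.368], [0.017, 0.369, -0.929]] F [ 0.6 -0.2 -3.9] M [0.44 0.04 0.01]
```

View pics/w6.png

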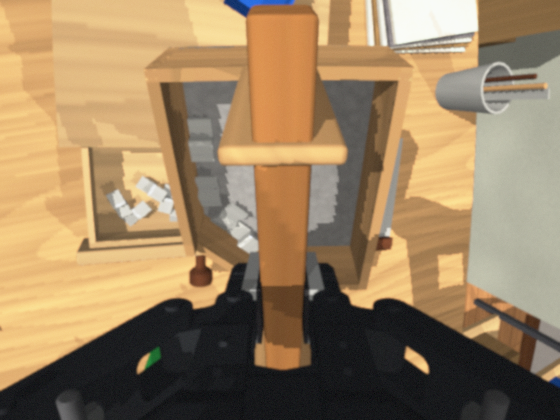

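View pics/c6.png

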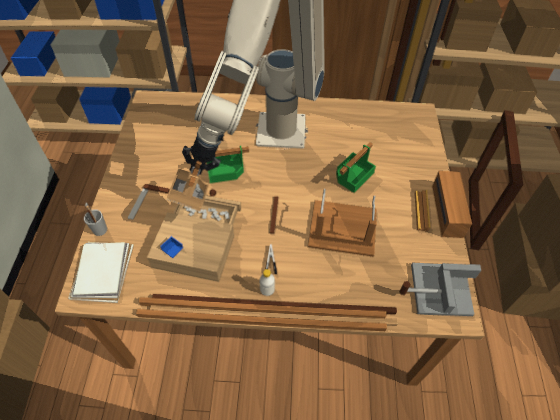

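```bash
python3 -c "
from h import *
import pickle
s,im,c=pickle.load(open('pics/w6.pkl','rb'))
f=im['frame'][70:270,150:290,::-1]
g=cv2.convertScaleAbs(f,alpha=1.5,beta=10)
a=cv2.resize(g,None,fx=2.9,fy=2.9,interpolation=cv2.INTER_CUBIC)
s,im,c=pickle.load(open('pics/c6.pkl','rb'))
f=im['frame'][165:225,155:210,::-1]
b=cv2.resize(cv2.convertScaleAbs(f,alpha=1.4),(390,580),interpolation=cv2.INTER_CUBIC)
cv2.imwrite('pics/z6.png',np.hstack([a,b[:,:]]))if a.shape[0]==580 else print(a.shape)
"
```

```text
(no output)
```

View pics/z6.png

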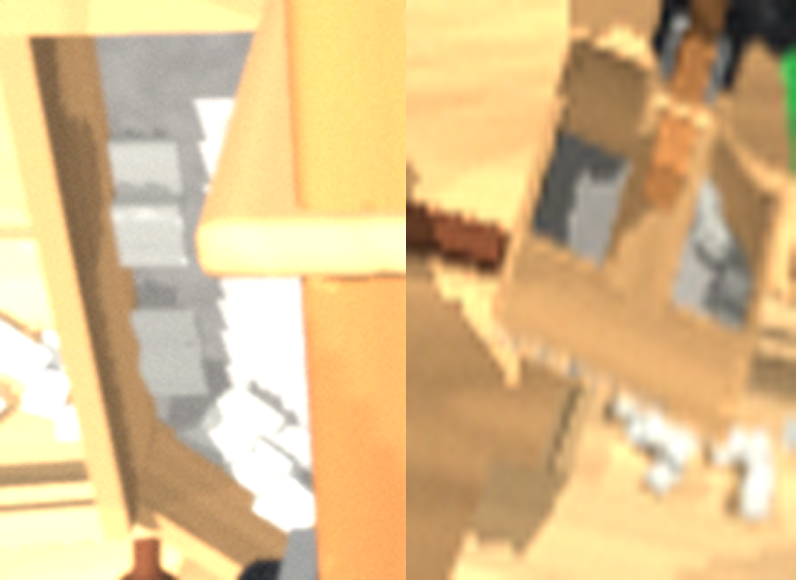

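>>> apply_moves:
  plan: [0,0,0,1,0,0,0,2,0,0,0,3.5,0,0,0,5,0,0,0,5]

```text
time_s: 17.82
tcp_pos: [0.5317, -0.2687, 0.3001]
tcp_rot: [0.184, 0.946, -0.263, 0.039]
force: [-0.4, -0.1, -3.3]
finger_gap: 0.18
```

>>> apply_moves:
  plan: [0,0,0,0,0,0,0,0,0,0,0,0]

```text
time_s: 18.2
tcp_pos: [0.5317, -0.2687, 0.3001]
tcp_rot: [0.184, 0.946, -0.263, 0.039]
force: [0.6, -0.4, -3.8]
finger_gap: 0.173
```

```bash
cat > z.py <<'E'
from h import *
import sys
show()
s,im,c=save('wrist',sys.argv[1])
f=im['frame'][60:280,150:400,::-1]
g=cv2.convertScaleAbs(f,alpha=1.4,beta=10)
cv2.imwrite(f'pics/{sys.argv[1]}z.png',cv2.resize(g,None,fx=2.6,fy=2.6,interpolation=cv2.INTER_CUBIC))
E
python3 z.py w7
```

```text
t 18.2 q [-0.311  0.285  1.735 -0.422  1.063  1.998] pos [ 0.5317 -0.2687  0.3001] gap 14.8
[[0.859, -0.512, -0.022], [-0.483, -0.794, -0.369], [0.171, 0.327, -0.929]] F [ 0.6 -0.4 -3.8] M [ 0.53  0.01 -0.03]
```

View pics/w7z.png

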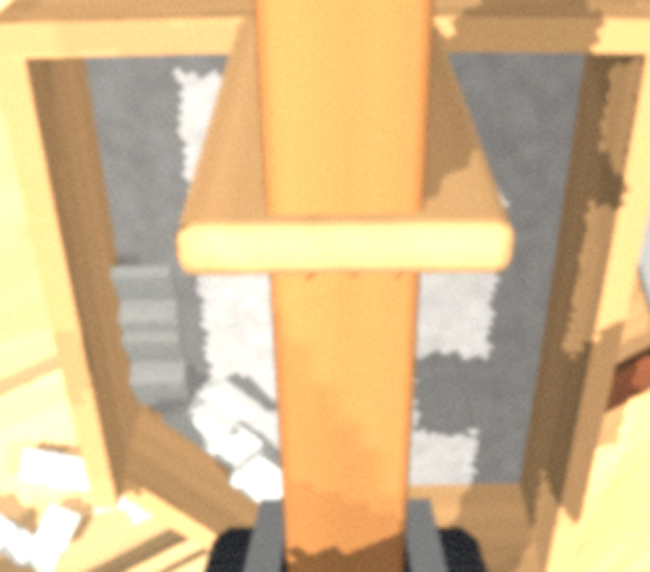

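```bash
cat > tp.py <<'E'
from fin import *
def topx(c,s,uv,z=-.100):
    Rt=R.from_quat(np.roll(s['tcp_rot'],-1)).as_matrix()
    Rto,bar=tote(Rt,np.array(s['tcp_pos']))
    d=ray(c,uv)@Rto; o=(c[3]-bar)@Rto
    return o+d*((z-o[2])/d[:,2])[:,None]
E
python3 - <<'E'
from tp import *
import pickle
s,im,c=pickle.load(open('pics/w7.pkl','rb'))
pts=np.array([[112,265],[185,265],[130,400],[185,395],[150,328],[145,297],[158,365],[225,410],[250,470]])/2.6+[150,60]
print(np.round(topx(c,s,pts)*1000,0))
E
```

```text
bar in tool [-0.0004 -0.0015 -0.0092]
[[ -54.    3. -100.]
 [ -36.    3. -100.]
 [ -55.  -38. -100.]
 [ -40.  -37. -100.]
 [ -47.  -15. -100.]
 [ -47.   -6. -100.]
 [ -46.  -27. -100.]
 [ -30.  -42. -100.]
 [ -25.  -64. -100.]]
```

>>> apply_moves:
  plan: [0,0,0,1.5,0,0,0,3.5,0,0,0,5,0,0,0,5,0,0,0,5]

```text
time_s: 18.88
tcp_pos: [0.5317, -0.2687, 0.3001]
tcp_rot: [0.171, 0.867, -0.461, 0.078]
force: [0.1, 0.6, -3.6]
finger_gap: 0.175
```

```bash
python3 z.py w8
```

```text
t 18.88 q [-0.311  0.285  1.735 -0.422  1.063  2.433] pos [ 0.5317 -0.2687  0.3001] gap 14.9
[[0.563, -0.826, -0.022], [-0.773, -0.517, -0.368], [0.293, 0.225, -0.929]] F [ 0.1  0.6 -3.6] M [0.54 0.04 0.01]
```

View pics/w8z.png

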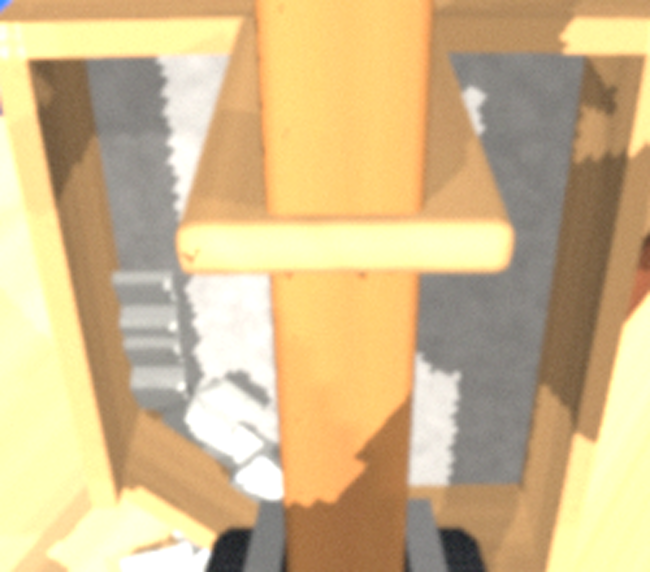

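>>> apply_moves:
  plan: [0,0,0,-2,0,0,0,-4,0,0,0,-6,0,0,0,-8,0,0,0,-10]

```text
time_s: 19.55
tcp_pos: [0.5317, -0.2687, 0.3001]
tcp_rot: [0.188, 0.981, -0.049, -0.002]
force: [-0.3, -0.8, -3.2]
finger_gap: 0.179
```

>>> apply_moves:
  plan: [0,0,0,0,0,0,0,0]

```text
time_s: 19.8
tcp_pos: [0.5317, -0.2687, 0.3002]
tcp_rot: [0.188, 0.981, -0.054, -0.001]
force: [-0.5, 0.2, -3.6]
finger_gap: 0.177
```

```bash
python3 z.py w9; python3 -c "
from h import *
s,im,c=save('scene','c9')
f=im['frame'][160:230,150:220,::-1]
cv2.imwrite('pics/c9z.png',cv2.resize(cv2.convertScaleAbs(f,alpha=1.3),None,fx=8,fy=8,interpolation=cv2.INTER_CUBIC))
"
```

```text
t 19.8 q [-0.311  0.285  1.735 -0.422  1.063  1.565] pos [ 0.5317 -0.2687  0.3002] gap 15.1
[[0.994, -0.105, -0.022], [-0.106, -0.924, -0.369], [0.018, 0.369, -0.929]] F [-0.5  0.2 -3.6] M [0.44 0.09 0.01]
```

View pics/w9z.png

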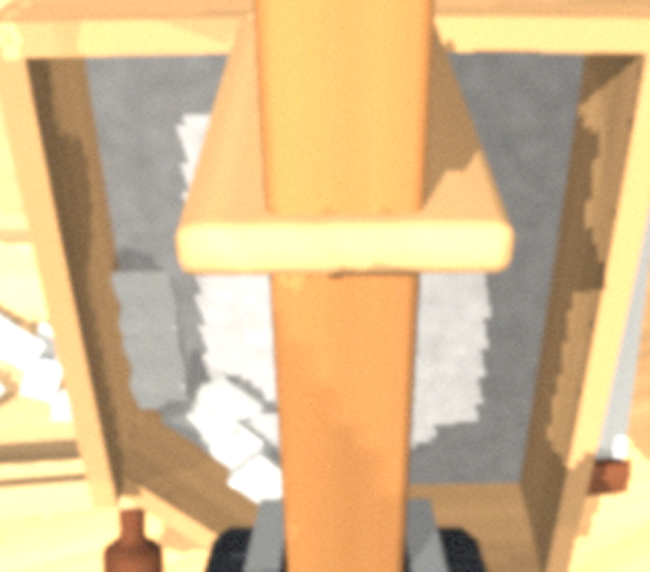

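View pics/c9z.png

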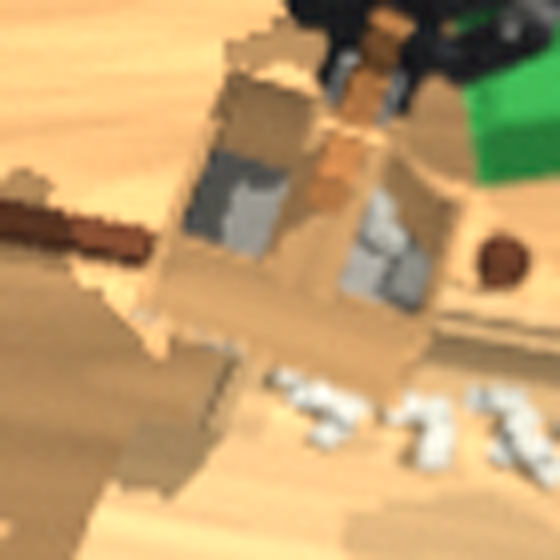

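>>> apply_moves:
  plan: [0.012,0,0,1,-0.012,0,0,2,0.012,0,0,3,-0.012,0,0,4,0,0,0,5]

```text
time_s: 20.52
tcp_pos: [0.5298, -0.2684, 0.2997]
tcp_rot: [0.184, 0.946, -0.266, 0.039]
force: [0.2, 1.2, -3.3]
finger_gap: 0.172
```

>>> apply_moves:
  plan: [0.015,0,0,0,-0.015,0,0,0,0.015,0,0,0,-0.015,0,0,0,0,0,0,0]

```text
time_s: 21.15
tcp_pos: [0.53, -0.2681, 0.2992]
tcp_rot: [0.184, 0.947, -0.263, 0.037]
force: [0.8, 0.6, -3.7]
finger_gap: 0.175
```

```bash
python3 z.py w10
```

```text
t 21.15 q [-0.311  0.285  1.737 -0.421  1.065  1.997] pos [ 0.53   -0.2681  0.2992] gap 14.9
[[0.859, -0.511, -0.026], [-0.483, -0.795, -0.367], [0.167, 0.328, -0.93]] F [ 0.8  0.6 -3.7] M [0.48 0.05 0.04]
```

View pics/w10z.png

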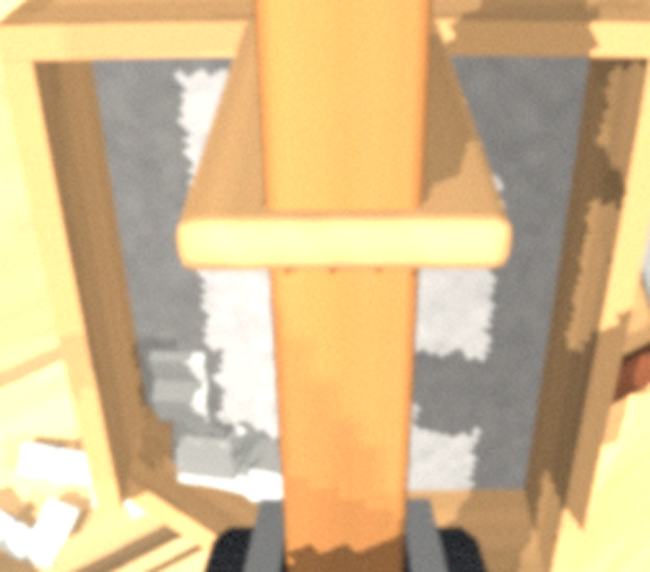

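>>> apply_moves:
  plan: [0,0,0,-1,0,0,0,-2,0,0,0,-3.5,0,0,0,-5,0,0,0,-5]

```text
time_s: 21.82
tcp_pos: [0.5327, -0.2692, 0.3005]
tcp_rot: [0.188, 0.981, -0.053, -0.001]
force: [1.1, -0.7, -3.7]
finger_gap: 0.172
```

```bash
python3 z.py w11; python3 -c "
from h import *
s,im,c=save('scene','c11')
f=im['frame'][160:230,150:220,::-1]
cv2.imwrite('pics/c11z.png',cv2.resize(cv2.convertScaleAbs(f,alpha=1.3),None,fx=8,fy=8,interpolation=cv2.INTER_CUBIC))
"
```

```text
t 21.82 q [-0.312  0.286  1.733 -0.422  1.063  1.563] pos [ 0.5327 -0.2692  0.3005] gap 14.7
[[0.994, -0.103, -0.021], [-0.104, -0.924, -0.369], [0.019, 0.369, -0.929]] F [ 1.1 -0.7 -3.7] M [ 0.49  0.03 -0.01]
```

View pics/w11z.png

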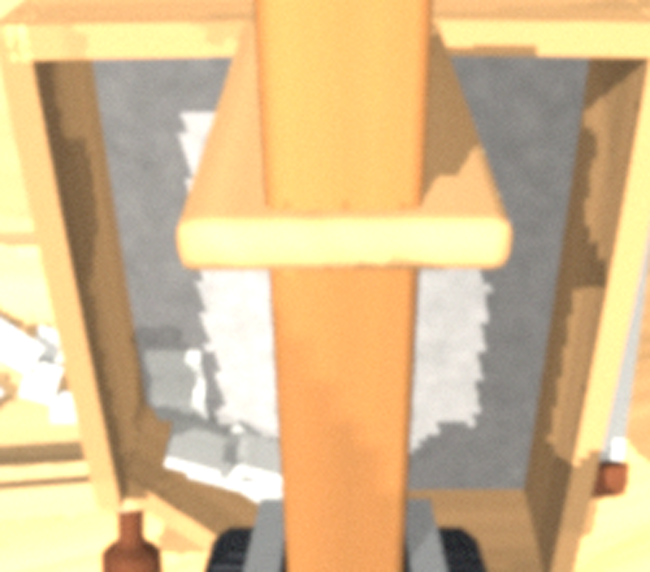

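View pics/c11z.png

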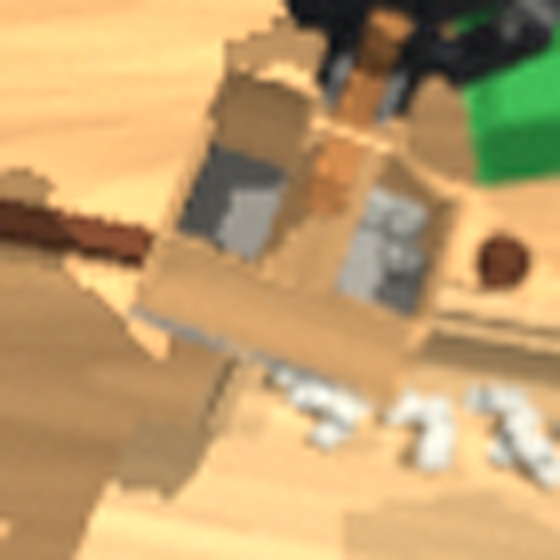

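```bash
python3 - <<'E'
from tp import *
import pickle
for n in('w9','w11'):
    s,im,c=pickle.load(open(f'pics/{n}.pkl','rb'))
    pts=[]
    for (x0,x1,y0,y1) in((105,185,70,220),(440,510,320,420),(480,530,80,300)):
        for x in range(x0,x1,4):
            for y in range(y0,y1,4): pts.append([x/2.6+150,y/2.6+60])
    P=deproj(c,im,pts); m=np.isfinite(P).all(1)
    ce=P.mean(0); u,sv,vt=np.linalg.svd(P-ce); nn=vt[2]*np.sign(vt[2][2])
    r=abs((P-ce)@nn); k=r<.004; ce=P[k].mean(0); u,sv,vt=np.linalg.svd(P[k]-ce); nn=vt[2]*np.sign(vt[2][2])
    Rt=R.from_quat(np.roll(s['tcp_rot'],-1)).as_matrix(); Rto,bar=tote(Rt,np.array(s['tcp_pos']))
    print(n,k.mean(),nn,'tilt',np.degrees(np.arccos(nn[2])),'pred',Rto[:,2],'in tote',Rto.T@nn, 'dist',nn@(bar-ce))
    print('corner world',bar+Rto@cor)
E
```

```text
bar in tool [-0.0004 -0.0015 -0.0092]
w9 0.13870129870129871 [-0.85036525  0.52101238  0.0736549 ] tilt 85.77606002212471 pred [-0.34692816  0.36447103  0.8641769 ] in tote [-0.37348613 -0.74805719  0.54856043] dist 0.0673441186761087
corner world [ 0.52214564 -0.26835507  0.18589069]
w11 0.1412987012987013 [-0.34226752  0.37560932  0.86126104] tilt 30.541531086656725 pred [-0.34793477  0.36406675  0.86394259] in tote [-0.01224556  0.00475164  0.99991373] dist 0.10384850199714196
corner world [ 0.52322166 -0.2689103   0.18625891]
```

```bash
python3 - <<'E'
from h import *
import pickle
s,im,c=pickle.load(open('pics/w5.pkl','rb'))
f=im['frame'][60:260,50:200,::-1]
cv2.imwrite('pics/w5d.png',cv2.resize(f,None,fx=3,fy=3,interpolation=cv2.INTER_CUBIC))
E
```

```text
(no output)
```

View pics/w5d.png

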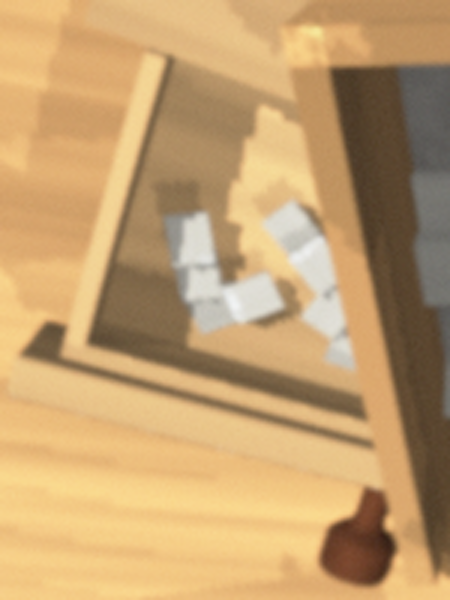

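```bash
python3 - <<'E'
from h import *
import pickle
s,im,c=pickle.load(open('pics/w5.pkl','rb'))
g=lambda p:np.array(p)/3+[50,60]-.33
A=onplane(c,g([[92,340],[365,412],[168,58],[360,548],[68,355],[20,385]]),.053);B=onplane(c,g([[168,57],[235,78],[292,100]]),.075)
ex=np.array([.9885,-.1513]);ey=np.array([.1513,.9885])
for P in(A,B): print(np.round(P,3).tolist(),np.round(P[:,:2]@ex,3),np.round(P[:,:2]@ey,3))
print(np.round(deproj(c,im,g([[25,380],[200,425],[120,200],[230,60],[65,350]])),3))
E
```

```text
[[0.493, -0.156, 0.053], [0.48, -0.246, 0.053], [0.586, -0.17, 0.053], [0.426, -0.252, 0.053], [0.487, -0.15, 0.053], [0.475, -0.136, 0.053]] [0.511 0.512 0.605 0.46  0.504 0.49 ] [-0.08  -0.171 -0.079 -0.185 -0.074 -0.062]
[[0.587, -0.172, 0.075], [0.585, -0.19, 0.075], [0.582, -0.207, 0.075]] [0.606 0.607 0.607] [-0.081 -0.1   -0.117]
[[ 0.48  -0.139  0.063]
 [ 0.472 -0.192  0.063]
 [ 0.54  -0.161  0.054]
 [ 0.59  -0.188  0.075]
 [ 0.489 -0.149  0.053]]
```

>>> apply_moves:
  plan: [0,-0.005,0.012,0,0,-0.013,0.035,0,0,-0.022,0.06,0,0,-0.028,0.075,0,-0.001,-0.03,0.08,0]

```text
time_s: 22.55
tcp_pos: [0.5315, -0.2702, 0.2133]
tcp_rot: [0.188, 0.981, -0.052, -0.002]
force: [0.3, -0.7, -3.9]
finger_gap: 0.18
```

>>> apply_moves:
  plan: [0,0,0,0,0,0,0,0,0,0,0,0]

```text
time_s: 22.92
tcp_pos: [0.5324, -0.2705, 0.2155]
tcp_rot: [0.188, 0.981, -0.053, -0.001]
force: [0.0, 0.3, -3.2]
finger_gap: 0.178
```

```bash
python3 z.py w12; python3 - <<'E'
from tp import *
s=state(); Rt=R.from_quat(np.roll(s['tcp_rot'],-1)).as_matrix(); Rto,bar=tote(Rt,np.array(s['tcp_pos'])); print('corner',bar+Rto@cor)
save('side','s12')
s,im,c=save('scene','c12')
f=im['frame'][165:285,135:255,::-1]
a=cv2.resize(cv2.convertScaleAbs(f,alpha=1.2),(480,480),interpolation=cv2.INTER_CUBIC)
cv2.imwrite('pics/c12z.png',a)
E
```

```text
t 22.93 q [-0.314  0.389  1.804 -0.472  0.904  1.651] pos [ 0.5324 -0.2705  0.2155] gap 15.2
[[0.994, -0.103, -0.021], [-0.103, -0.924, -0.369], [0.019, 0.369, -0.929]] F [ 0.   0.3 -3.2] M [ 0.48  0.03 -0.02]
bar in tool [-0.0004 -0.0015 -0.0092]
corner [ 0.52283273 -0.27016468  0.10118124]
```

View pics/w12z.png

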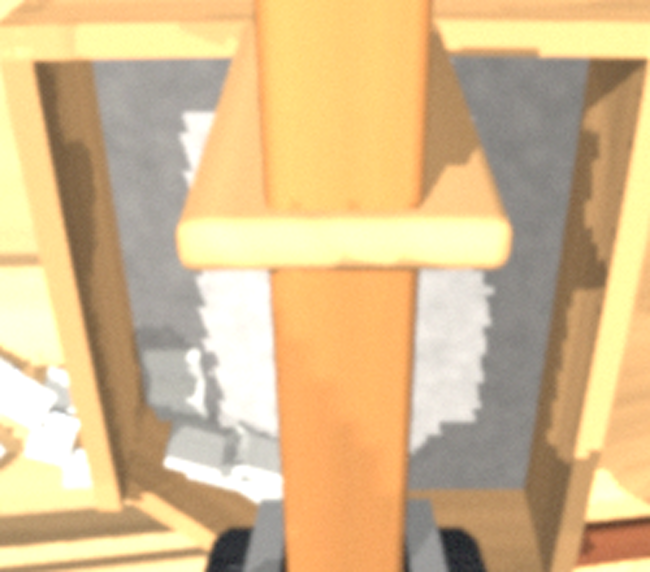

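View pics/c12z.png

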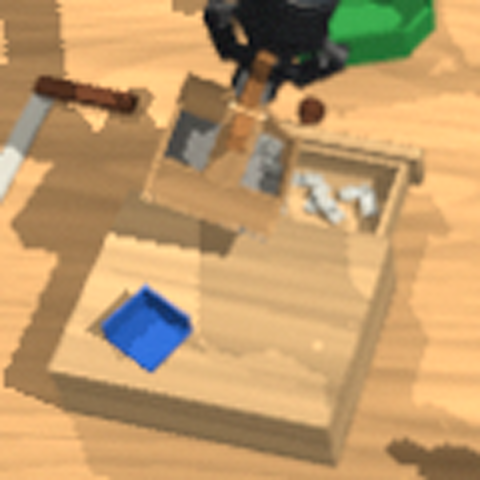

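View pics/s12.png

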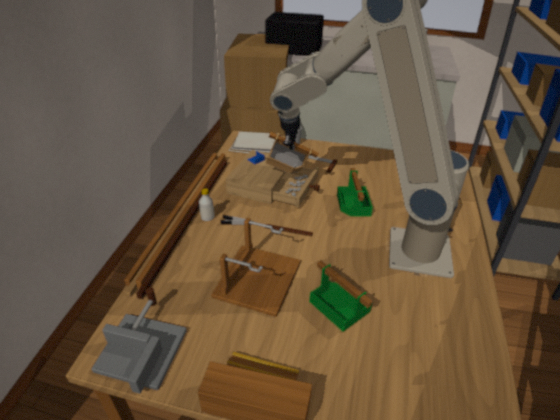

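```bash
python3 - <<'E'
from h import *
import pickle
s,im,c=pickle.load(open('pics/w12.pkl','rb'))
a=cv2.resize(im['frame'][180:270,190:300,::-1],None,fx=5,fy=5,interpolation=cv2.INTER_CUBIC)
cv2.imwrite('pics/w12c.png',a)
from tp import topx
pts=np.array([[145,350],[205,350],[150,410],[205,410],[200,445],[255,455]])/2.6+[150,60]
print(np.round(topx(c,s,pts,-.098)*1000))
P=deproj(c,im,pts)
from fin import *
Rt=R.from_quat(np.roll(s['tcp_rot'],-1)).as_matrix();Rto,bar=tote(Rt,np.array(s['tcp_pos']))
print(np.round((P-bar)@Rto*1000))
E
```

```text
bar in tool [-0.0004 -0.0015 -0.0092]
[[-49. -20. -98.]
 [-33. -20. -98.]
 [-50. -40. -98.]
 [-35. -40. -98.]
 [-37. -53. -98.]
 [-22. -56. -98.]]
[[ -50.  -24. -103.]
 [ -34.  -23. -102.]
 [ -51.  -43. -102.]
 [ -35.  -39.  -97.]
 [ -35.  -43.  -87.]
 [ -22.  -50.  -91.]]
```

View pics/w12c.png

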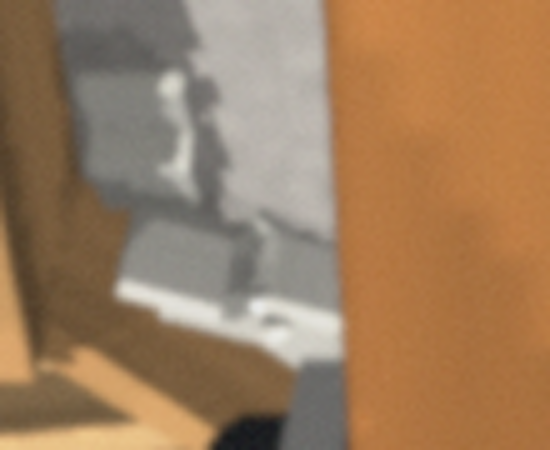

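```bash
python3 -c "
from h import *
show(); print(hand_in())"
```

```text
t 23.07 q [-0.314  0.389  1.805 -0.472  0.904  1.651] pos [ 0.5322 -0.2704  0.2152] gap 14.9
[[0.994, -0.103, -0.021], [-0.103, -0.924, -0.369], [0.018, 0.369, -0.929]] F [ 0.2 -0.2 -4. ] M [ 0.47 -0.02 -0.03]
the job is handed in; nothing more can be done
None
```

I lifted the tote off its hooks, carried it level to the drawer and tilted it there. I handed in at 23 s of the 48 s, with the tote still held over the drawer.

The moves only turn the tool about its own axis, so I first leaned the empty gripper about 22° by pushing it at the reach limit. I then gripped the bar along that lean, so a quarter turn over the drawer tilted the tote. I turned it further for a moment, up to roughly 40°, and shook it lightly, because two clips had stopped along the front wall.

**Last checks:**
- **Tilt:** the tote floor measured 30.5° from depth, with the cut-off corner lowest. That is within 1° of the pose I calculated.
- **Position:** the corner was at (0.523, -0.270, 0.101). I measured the middle of the open part of the drawer at (0.524, -0.271), rim at 0.053. By calculation the tote clears the rim by about 4 cm.
- **Clips:** the clips I could see were stacked within about 35 mm of the corner. The top of the stack was below the wall, and the rest of the visible floor was empty.
- **Grip and surroundings:** the grip was steady, with about 4 N of load. The drawer and the other things looked unmoved in the last pictures.

**What I could not confirm:**
- **Clip count:** the bar hides part of the stack, so I could not count all four clips one by one. I saw no sign of a spill.
- **Grip shift:** the tote shifted about 1° in the grip during the shake.
- **Elbow joint (joint 3):** it rested at 0.086 while I pushed at the reach limit; the stated lower limit is 0.09.

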